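Fill the slide rack from the stack and shut its dust flap

ROBOT

A 7-joint arm with a two-finger parallel gripper is mounted at the origin on a cart in front of the work surface, level with it; the furniture and walls round the work are solid. World frame = base frame: x ahead of the robot, y to its left, z up, the work surface at z = 0. Lengths are in m, angles in rad, forces in N, time in s.
With the tool pointing down it reaches from about 0.4 to 0.875 m from the base axis. Payload 19.3 kg.
Tool frame: the origin (TCP) lies at the very end of the fingers, on their centre line; the grasp point (between the pads) lies bot.grasp_offset behind it (bot.grasp_offset is the distance from the TCP to the grasp point, in m); z points along the fingers, y is the direction in which the jaws open and shut (so a half turn about z gives the same grasp; the last joint's range is limited). The gripper opens to 85 mm and grips with 20 to 120 N. Pads are 22 mm wide; open, the fingers measure 114 mm over their backs; the gripper's body (76 mm by 85 mm) begins 54 mm behind the grasp point. The pads swing forward as they close: fully open they stand 13 mm farther back than shut.
Start: joints at [1.041, 0.521, -0.036, 1.599, 0.021, 1.021, -0.113], TCP at [0.277, -0.56, 0.231] pointing down, gripper open.
Joint ranges: [-2.91, 2.91], [-0.3, 2.13], [-1.5, 1.42], [0.17, 2.43], [-1.26, 4.41], [0.16, 1.93], [-2.52, 2.52]. Speed limits (rad/s): [1.89, 1.89, 2.39, 2.39, 3.01, 3.01, 3.01].

INTERFACE

Orientations are given as [roll, pitch, yaw] about the fixed x, y, z axes, in that order (R = Rz(yaw) Ry(pitch) Rx(roll)).
In Python, from workcell import bot gives the robot as it stands. The module is installed in compiled form; this text tells all that it offers.
- The arm moves only by the shell command python3 -m handwheel 'ROWS' [OPENING] [FORCE]. ROWS is JSON, a list of rows, each a list of 6 numbers: the shift along the tool's x, y, z as a fraction of full scale, then the turn, a rotation vector about the tool's x, y, z as a fraction of full scale. In form: [[x, y, z, rx, ry, rz], ...]. A call has 1 to 8 rows; each row shifts and turns the commanded pose from where the row before left it, along the tool's axes as they then stand; what a row does not reach is not made up. Full scale, the value 1, is 0.025 m for a shift and 360 degrees for a turn. A row lasts 1/8 s, in which the tool goes at most 62.5 mm and 10.7 degrees, less where a joint would pass 70% of its speed; a pose out of reach is approached as far as the arm can. A call with a number of a shift or a turn outside -1 to 1 is refused whole. A call with a gripper value outside its range is refused whole. OPENING is the closure, from -1 (fully open) to 1 (shut), set as the call begins (- or left out, the last holds). The fingers move at their own pace and stop on an object; FORCE is the grip in N (left out, the last holds). Time passes only in rows, so rows that do not move let the fingers close. It gives the time, the measured TCP pose, the force and the opening at its end, in the units of the state.
- bot.observe(): the state, without advancing time (a new reading comes with each control period).
- bot.grab_frame(name): name is "side" or "top"; returns a dict with "pixels" (420x560x3 uint8, blue, green, red), "vertical_fov" (degrees; the focal length in pixels is half the picture's height over the tangent of half this angle, whatever the lens; pixels are square), "cx", "cy" (the principal point, pixels), "R" (3x3) and "t" (3): a world point X has camera coordinates R X + t. Camera axes: x right, y down, z forward; pixel columns grow to the right and rows downward; lengths in m; the calibration is good to about 2 mm. A picture is of the moment at which its call begins. There is no depth.
- bot.job_done(): hands the job in, once; it reports no verdict.
Trained networks look in a picture, given as the dict that the camera call returned (one of the last four; its "shot" number tells which), for a name from the list of things; names that differ only in an ending like _2 or _b are one class to them, and where a whole thing is asked for, a point or a joint stands for the part that bears it (a point fixed in the world has none). Each returns a list of dicts, best first, with "score" (0 to 1); they miss things now and then, are a little off and sometimes report something else, mostly with a low value. They report only what shows in the picture. A call takes as long as a camera call. They do not tell look-alikes from the thing itself.
- bot.trace(picture, thing): "region" (420x560 bool, what is visible of it) and "point" ([column, row] in pixels, amid what is visible of it).
The state is a dict: "clock": time; "qpos": joint angles; "qd": joint speeds; "joint_efforts": joint torques, N m; "position": TCP position; "tool_rot": TCP orientation; "force": force on the tool from outside, world axes, zero at the start; "moment": the same for the moment, N m; "grip_width": finger opening in m.
Only numpy, scipy, OpenCV 4.12 (cv2) and the standard library are available. Lean on these libraries where they do the work, as an engineer would, in place of code of your own. Each camera call takes 0.05 s, during which the arm holds its last target.

TASK

Fill every empty shelf of the slide rack with a carrier from the stack: always slide the top carrier off the stack sideways, never lifting it straight off, so that those beneath stay where they are, then put it in the rack and push it in until you feel it meet the back stop. Push home any carrier in the rack that stands out, then fold the clear dust flap over and down until it is shut, leaving the carriers that are not needed undisturbed in their stack and the beaker, mortar and bottle beside them alone.

Things in the scene. Friction and masses are not known exactly. Their poses are not given: they have to be found in the camera images.
- rack: aluminium rack fixed to the bench, 82 x 122 mm, 70 mm high; origin at the centre of its underside, open front towards its +y (the robot's left), front edges at y = +58 mm. Four shelves, floors 10, 25, 40, 55 mm up, 3 mm thick; slots 66 mm wide, 12 mm high. Hard back stop at y = -54 mm: a carrier pushed home lengthways still stands 8 mm out of the front
- slot_1 (a point): where the origin (underside centre) of a carrier lies when it is fully home on shelf 1 (lowest), fixed in the rack frame at (0, 6, 10) mm
- slot_2 (a point): where the origin (underside centre) of a carrier lies when it is fully home on shelf 2 (second), fixed in the rack frame at (0, 6, 25) mm
- slot_3 (a point): where the origin (underside centre) of a carrier lies when it is fully home on shelf 3 (third), fixed in the rack frame at (0, 6, 40) mm
- slot_4 (a point): where the origin (underside centre) of a carrier lies when it is fully home on shelf 4 (top), fixed in the rack frame at (0, 6, 55) mm
- flap (a joint): the rack's clear dust flap, bent square, 84 mm wide, 60 g. 0 = shut: 66 mm high face hangs at rack y = +72 to +75 mm. 3.14 = open: its 38 mm top part lies back over the roof, its face stands upright at rack y = -4 to -7 mm, top edge 141 mm up. Free-turning; pulled over from behind near its top edge (lower, a finger jams in the bend) it falls shut unless a carrier stands out
- flap_lip (a point): middle of the outer edge of the orange lip, 50 mm wide, on the outside of the flap's face, 60 mm below the hinge line when shut
- flap_hinge (a point): middle of the flap's hinge line, along the rack's x at rack y = +34 mm, 78 mm above the bench
- stack_base: black base plate fixed to the bench, 78 x 138 x 10 mm, with the stack of carriers on it, their lengths along its y; origin at the centre of its underside, z up
- carrier_1: slide carrier: flat dark-blue plate 60 x 120 x 8 mm (origin: centre of its underside, y along its length, z up), about 0.09 kg, two glass slides flush in its top; either end may go in first. Top of the stack of four.
- carrier_2: slide carrier: flat dark-blue plate 60 x 120 x 8 mm (origin: centre of its underside, y along its length, z up), about 0.09 kg, two glass slides flush in its top; either end may go in first. Second from the top of the stack.
- carrier_3: slide carrier: flat dark-blue plate 60 x 120 x 8 mm (origin: centre of its underside, y along its length, z up), about 0.09 kg, two glass slides flush in its top; either end may go in first. Third from the top of the stack.
- carrier_4: slide carrier: flat dark-blue plate 60 x 120 x 8 mm (origin: centre of its underside, y along its length, z up), about 0.09 kg, two glass slides flush in its top; either end may go in first. Bottom of the stack, resting on the base plate (underside 10 mm above the bench); it is never needed in the rack.
- racked_1: slide carrier: flat dark-blue plate 60 x 120 x 8 mm (origin: centre of its underside, y along its length, z up), about 0.09 kg, two glass slides flush in its top; either end may go in first. May be absent (None); if present it is already in the rack on shelf 1, perhaps standing out up to 25 mm short of home.
- racked_2: slide carrier: flat dark-blue plate 60 x 120 x 8 mm (origin: centre of its underside, y along its length, z up), about 0.09 kg, two glass slides flush in its top; either end may go in first. May be absent (None); if present it is already in the rack on shelf 2, perhaps standing out up to 25 mm short of home.
- racked_3: slide carrier: flat dark-blue plate 60 x 120 x 8 mm (origin: centre of its underside, y along its length, z up), about 0.09 kg, two glass slides flush in its top; either end may go in first. May be absent (None); if present it is already in the rack on shelf 3, perhaps standing out up to 25 mm short of home.
- racked_4: slide carrier: flat dark-blue plate 60 x 120 x 8 mm (origin: centre of its underside, y along its length, z up), about 0.09 kg, two glass slides flush in its top; either end may go in first. May be absent (None); if present it is already in the rack on shelf 4, perhaps standing out up to 25 mm short of home.
- beaker: small glass beaker, 44 mm across, 42 mm high, behind the rack; bystander
- mortar: small stoneware mortar, 53 mm across, 32 mm high, right of the rack and before it; bystander
- bottle: white squeeze bottle with a nozzle, 45 mm across, 136 mm high, right of the rack and behind it; bystander
Not all that is in view belongs to the job. Leave any red look-alike of the racked_1 alone.

How it is judged:
By the outcome, as a careful person would: the job done as asked, in the order asked, and still so for the second after the job is handed in, with the robot touching nothing.
Of racked_1, racked_2, racked_3, racked_4 only 1 to 2 are there at a start; the rules pass over those that are not, and their reading is None.
At some moment in a run one of racked_1, racked_2, racked_3, racked_4 may be knocked a few centimetres aside while the robot is not near it.
Once in a run the grip may slacken for a moment while it holds something.
It also fails if it takes over 210 s, if anything falls off the work surface, if the arm or the gripper's body presses on something with over 40 N, if the wrist force passes 120 N, or if a joint passes its speed limit or range.

## Working session

There is one attempt and no reset: what is moved stays moved. The work goes in short steps, Python scripts to look and compute and a shell command to move; the robot and the scene stay as the last step left them, time stands still between calls to the robot, and variables do not carry over. Pictures are saved under pics/ and viewed, and the job is handed in when it is done.

```bash
mkdir -p pics; ls
cat > h.py <<'E'
import numpy as np, cv2
from workcell import bot
def snap(name,fn):
    p=bot.grab_frame(name); cv2.imwrite('pics/'+fn,p['pixels']); return p
def K(p):
    f=210/np.tan(np.radians(p['vertical_fov'])/2); return f,p['cx'],p['cy']
def ray(p,uv):
    f,cx,cy=K(p); R=np.array(p['R']);t=np.array(p['t'])
    d=R.T@np.array([(uv[0]-cx)/f,(uv[1]-cy)/f,1]); o=-R.T@t; return o,d
def onz(p,uv,z):
    o,d=ray(p,uv); return o+d*(z-o[2])/d[2]
def proj(p,X):
    f,cx,cy=K(p); c=np.array(p['R'])@np.array(X)+np.array(p['t']); return np.array([cx+f*c[0]/c[2],cy+f*c[1]/c[2]])
E
python3 - <<'E'
from h import *
for n in ('side','top'):
    p=snap(n,n+'0.png'); print(n,p['vertical_fov'],p['cx'],p['cy'],(-np.array(p['R']).T@np.array(p['t'])).round(3),np.array(p['R']).round(3).tolist())
    for th in ('rack','stack_base','carrier_1','flap','flap_lip','beaker','mortar','bottle'):
        for d in bot.trace(p,th)[:6]:
            m=d['region']; ys,xs=np.nonzero(m); print(n,th,round(d['score'],2),np.round(d['point']),xs.min(),xs.max(),ys.min(),ys.max(),m.sum())
print(bot.observe(),bot.grasp_offset)
E
```

```text
pics
side 46.8038703931678 281.2226745085333 212.43456241952015 [-0.168  0.894  0.667] [[-0.844, -0.536, -0.02], [-0.213, 0.368, -0.905], [0.493, -0.759, -0.425]]
side stack_base 0.78 [206. 293.] 176 237 278 307 417
side stack_base 0.64 [303. 205.] 288 316 187 217 688
side carrier_1 0.87 [206. 276.] 181 230 263 292 745
side carrier_1 0.59 [202. 292.] 181 216 285 297 89
side carrier_1 0.44 [214. 289.] 198 231 277 299 77
side carrier_1 0.42 [207. 289.] 189 228 274 294 62
side flap 0.72 [303. 204.] 289 316 187 218 679
side flap_lip 0.72 [302. 202.] 290 316 187 218 675
side beaker 0.52 [278. 210.] 271 284 202 219 197
side beaker 0.29 [198. 292.] 180 231 275 298 126
side mortar 0.46 [329. 205.] 323 337 202 216 182
side bottle 0.62 [287. 236.] 279 299 233 243 140
side bottle 0.53 [277. 210.] 271 284 202 218 189
top 55.61159998240452 280.613243004282 203.56926170461716 [ 0.367 -0.174  1.222] [[0.005, -1.0, 0.013], [-0.991, -0.006, -0.135], [0.135, -0.012, -0.991]]
top rack 0.96 [284. 224.] 264 306 206 238 1144
top stack_base 0.83 [179. 217.] 143 189 193 218 253
top stack_base 0.58 [283. 225
[... 344 characters left out ...]
 344 177 195 240
{'clock': 0.9, 'qpos': array([ 1.04080967,  0.52138545, -0.03632068,  1.59947208,  0.02121195,
        1.02112301, -0.11282404]), 'qd': array([-0.00116542, -0.00132913,  0.00021982, -0.00077484,  0.0010669 ,
       -0.00035246, -0.00063904]), 'joint_efforts': array([ 1.04323513e-05, -9.26819873e+01,  1.97850443e+00, -3.70238829e+01,
        1.81823457e-02,  2.18239657e-03, -8.43977858e-06]), 'position': array([ 0.27733478, -0.56009934,  0.23130964]), 'tool_rot': array([-3.14158984e+00, -4.42453274e-07,  4.59743366e-01]), 'force': array([-0.32289128,  0.16048505, -0.06095361]), 'moment': array([-0.02724445, -0.02754269,  0.0185982 ]), 'grip_width': 0.08548204405317314} 0.0187
```

View images.

Run:
```python
from h import *
a=cv2.imread('pics/side0.png'); b=cv2.imread('pics/top0.png')
cv2.imwrite('pics/s0c.png',cv2.resize(a[160:320,150:360],None,fx=3.8,fy=3.7,interpolation=cv2.INTER_CUBIC))
cv2.imwrite('pics/t0c.png',cv2.resize(b[150:260,120:370],None,fx=3.2,fy=3.2,interpolation=cv2.INTER_CUBIC))
```

```text
(no output)
```

View pics/side0.png

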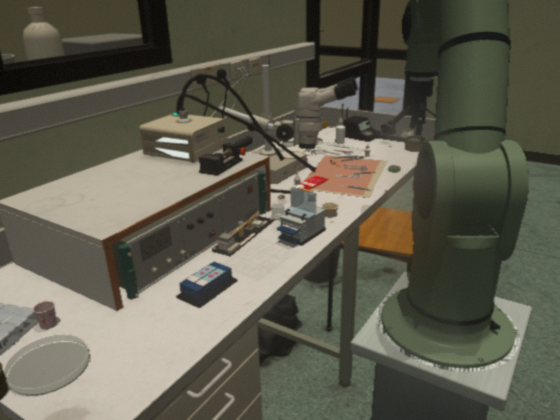

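View pics/top0.png

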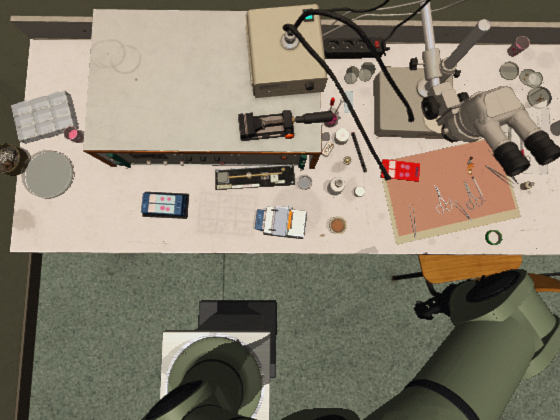

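```bash
sleep 0
```

```text
(no output)
```

View pics/s0c.png

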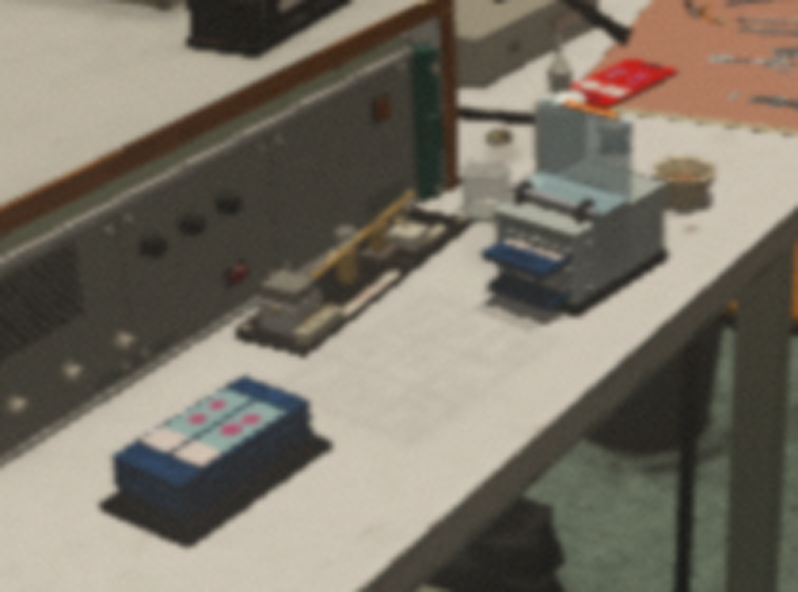

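View pics/t0c.png

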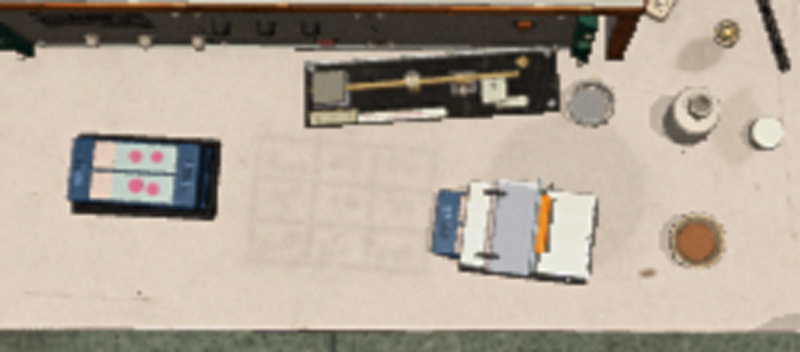

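```bash
cat >> h.py <<'E'
def crop(img,x0,y0,w,h,s,fn,step=5):
    c=cv2.resize(img[y0:y0+h,x0:x0+w],None,fx=s,fy=s,interpolation=cv2.INTER_CUBIC)
    for x in range(x0-x0%step+step,x0+w,step):
        cv2.line(c,(int((x-x0+.5)*s),0),(int((x-x0+.5)*s),5),(0,0,255),1); cv2.putText(c,str(x),(int((x-x0+.5)*s)-10,14),0,.32,(0,0,255),1)
    for y in range(y0-y0%step+step,y0+h,step):
        cv2.line(c,(0,int((y-y0+.5)*s)),(5,int((y-y0+.5)*s)),(0,0,255),1); cv2.putText(c,str(y),(7,int((y-y0+.5)*s)+4),0,.32,(0,0,255),1)
    cv2.imwrite('pics/'+fn,c)
E
python3 - <<'E'
from h import *
a=cv2.imread('pics/side0.png'); b=cv2.imread('pics/top0.png')
crop(b,248,198,66,48,12,'t_rack.png'); crop(b,135,186,60,38,13,'t_stack.png')
crop(a,272,180,60,66,9,'s_rack.png'); crop(a,172,258,72,54,11,'s_stack.png')
E
```

```text
(no output)
```

View pics/t_rack.png

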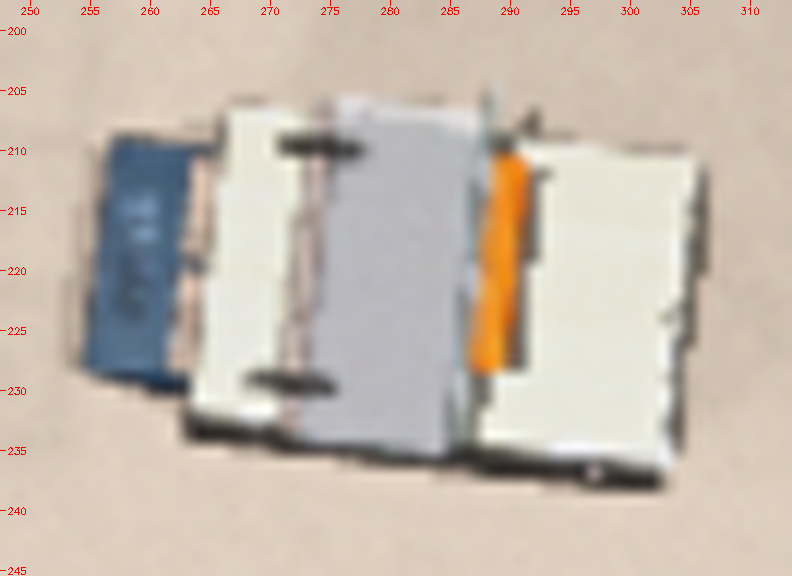

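View pics/t_stack.png

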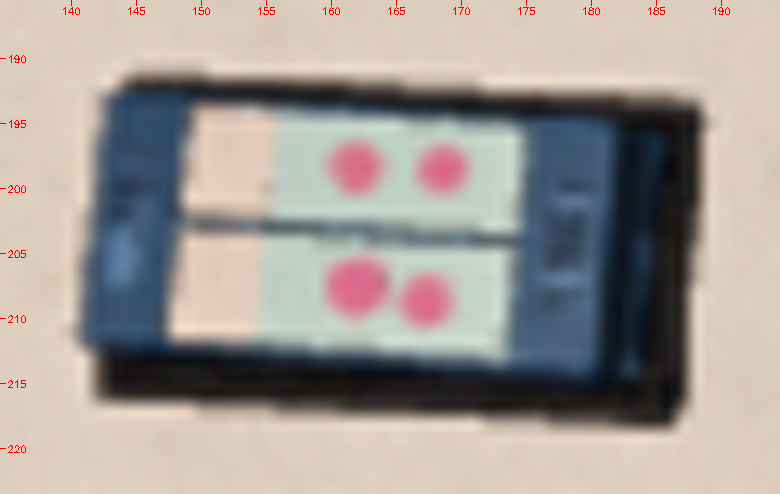

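View pics/s_rack.png

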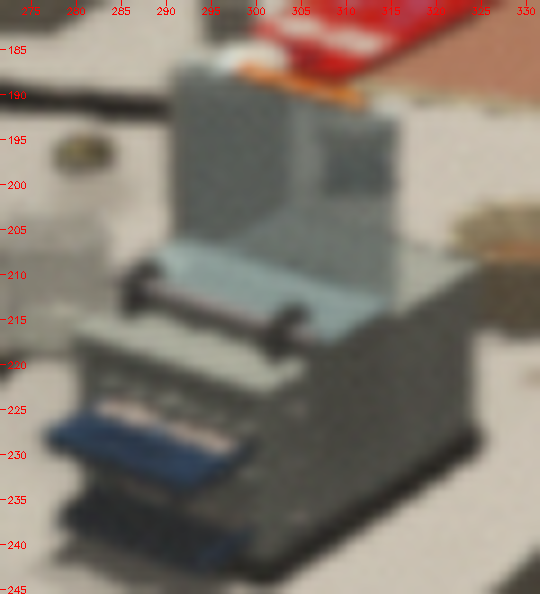

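View pics/s_stack.png

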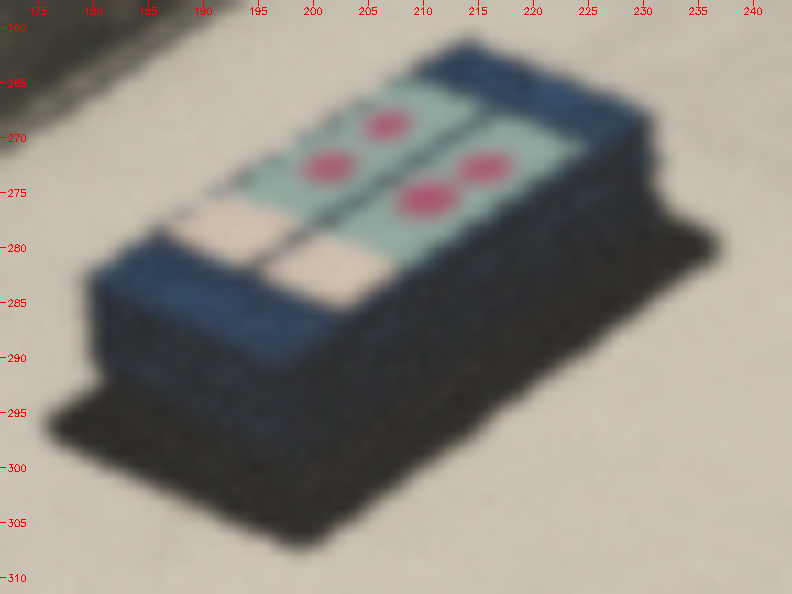

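```bash
cat > fit.py <<'E'
from h import *
from scipy.optimize import least_squares
def fit(obs,x0,free=None):
    # obs: list (p, (X local mm), uv)
    def T(v,X):
        c,s=np.cos(v[2]),np.sin(v[2]); X=np.array(X)/1000
        return np.array([v[0]+c*X[0]-s*X[1],v[1]+s*X[0]+c*X[1],X[2]])
    f=lambda v: np.concatenate([proj(p,T(v,X))-np.array(uv) for p,X,uv in obs])
    r=least_squares(f,x0,x_scale=[.01,.01,.05],loss='soft_l1'); return r.x,r.fun.reshape(-1,2)
E
python3 - <<'E'
from fit import *
t=bot.grab_frame('top'); s=bot.grab_frame('side')
rt=[((41,58,70),(266,206.5)),((-41,58,70),(263,232.5)),((-41,-61,70),(303.5,236.5)),((41,-61,70),(305.8,210.2))]
rs=[((41,58,70),(281,215.5)),((-41,58,70),(301,222.5)),((-41,-61,70),(325,208.5)),((-41,58,0),(300.5,244)),((-41,-61,0),(324.5,229))]
st=[((30,60,42),(142.5,192.8)),((-30,60,42),(140.8,212)),((-30,-60,42),(180.7,215.3)),((30,-60,42),(181.8,194.5)),((-39,-69,10),(186.5,217.5)),((39,-69,10),(188.2,193.5))]
ss=[((30,60,42),(180,282.5)),((-30,60,42),(198,291)),((-30,-60,42),(231,268.5)),((30,-60,42),(214,261.5)),((-39,69,5),(199,306)),((39,69,10),(176,296)),((-39,-69,10),(237,280))]
for nm,a,b,x0 in (('rack',rt,rs,(.5,-.18,0)),('stack',st,ss,(.5,.2,0))):
  for lab,o in (('both',[(t,)+q for q in a]+[(s,)+q for q in b]),('top',[(t,)+q for q in a]),('side',[(s,)+q for q in b])):
    v,r=fit(o,x0); print(nm,lab,v.round(4)); print(r.round(1).tolist())
E
```

```text
rack both [ 0.4729 -0.2    -0.0974]
[[0.2, -1.4], [0.2, 0.6], [0.7, 0.8], [1.0, -0.9], [-3.3, 0.7], [0.0, 1.2], [-0.1, 0.4], [0.6, 1.9], [-0.0, 1.2]]
rack top [ 0.4723 -0.1985 -0.0945]
[[-0.3, -1.2], [-0.3, 0.8], [0.2, 1.0], [0.5, -0.8]]
rack side [ 0.476  -0.2068 -0.1097]
[[-3.0, -0.6], [0.0, -0.0], [0.2, -0.5], [0.6, 0.6], [0.3, 0.2]]
stack both [ 0.5242  0.1653 -0.0355]
[[-0.0, 0.5], [-0.1, 1.2], [0.5, -0.4], [0.9, 0.5], [-0.1, 1.6], [0.0, 0.3], [-1.5, 0.5], [-0.6, 0.0], [0.4, -1.0], [-1.0, -0.8], [0.1, 1.7], [-1.5, -0.9], [0.4, -2.1]]
stack top [ 0.5261  0.166  -0.0409]
[[-0.1, -0.2], [-0.3, 0.5], [0.3, -0.9], [0.7, -0.1], [-0.4, 1.1], [-0.1, -0.2]]
stack side [ 0.522   0.1657 -0.0459]
[[-1.0, 0.7], [-0.3, 0.4], [1.2, -0.6], [-0.1, -0.5], [0.4, 2.1], [-1.0, -0.7], [1.1, -1.6]]
```

Run:
```python
from fit import *
t=bot.grab_frame('top'); s=bot.grab_frame('side')
w=38
rt=[((w,58,70),(266,206.5)),((-w,58,70),(263,232.5)),((-w,-61,70),(303.5,236.5)),((w,-61,70),(305.8,210.2))]
rs=[((w,58,70),(281,215.5)),((-w,58,70),(301,222.5)),((-w,-61,70),(325,208.5)),((-41,58,0),(300.5,244)),((-41,-61,0),(324.5,229))]
for lab,o in (('both',[(t,)+q for q in rt]+[(s,)+q for q in rs]),('top',[(t,)+q for q in rt]),('side',[(s,)+q for q in rs])):
    v,r=fit(o,(.5,-.18,0)); print(lab,v.round(4)); print(r.round(1).tolist())
v,_=fit([(t,)+q for q in rt]+[(s,)+q for q in rs],(.5,-.18,0))
def W(X):
    c,q=np.cos(v[2]),np.sin(v[2]);X=np.array(X)/1000
    return [v[0]+c*X[0]-q*X[1],v[1]+q*X[0]+c*X[1],X[2]]
for sh in range(4):
  for out in (0,12,25):
    print(sh+1,out,[proj(s,W((x,66+out,10+15*sh+z))).round(1).tolist() for x,z in((-30,0),(-30,8),(30,0),(30,8))],proj(t,W((-30,66+out,18+15*sh))).round(1))
for nm,p in(('top',t),('side',s)):
  im=p['pixels'].copy()
  im=cv2.resize(im,None,fx=4,fy=4,interpolation=cv2.INTER_CUBIC)
  def L(a,b,col):
    a=tuple(int(4*k+2) for k in proj(p,W(a)));b=tuple(int(4*k+2) for k in proj(p,W(b)));cv2.line(im,a,b,col,1)
  for z in(10,25,40,55):
    L((-33,58,z),(33,58,z),(0,255,0))
  for a,b in(((-w,58),(w,58)),((w,58),(w,-61)),((w,-61),(-w,-61)),((-w,-61),(-w,58))):
    L(a+(70,),b+(70,),(0,0,255)); L(a+(0,),b+(0,),(255,0,255))
  x,y=(248,190) if nm=='top' else (265,178)
  cv2.imwrite('pics/ov_%s.png'%nm,cv2.resize(im[y*4:(y+75)*4,x*4:(x+75)*4],None,fx=2,fy=2))
```

```text
both [ 0.4721 -0.2002 -0.093 ]
[[0.1, -0.0], [0.4, -0.1], [0.9, -0.0], [0.9, 0.3], [-2.2, 1.0], [-0.4, 0.9], [-0.7, 0.2], [1.0, 2.0], [0.2, 1.2]]
top [ 0.4722 -0.1985 -0.092 ]
[[-0.5, -0.1], [-0.2, -0.1], [0.3, -0.1], [0.3, 0.2]]
side [ 0.4745 -0.2072 -0.1105]
[[-1.7, -0.3], [-0.3, -0.3], [-0.1, -0.7], [1.1, 0.7], [0.8, 0.3]]
1 0 [[296.6, 242.9], [296.6, 240.4], [279.8, 237.0], [279.7, 234.5]] [261.6 230.6]
1 12 [[294.1, 244.6], [294.1, 242.0], [277.2, 238.6], [277.1, 236.1]] [257.6 230.2]
1 25 [[291.3, 246.4], [291.3, 243.9], [274.4, 240.4], [274.3, 237.9]] [253.3 229.8]
2 0 [[296.6, 238.1], [296.6, 235.6], [279.7, 232.4], [279.6, 229.9]] [261.4 230.3]
2 12 [[294.1, 239.8], [294.0, 237.3], [277.1, 234.0], [277.0, 231.5]] [257.4 229.9]
2 25 [[291.3, 241.6], [291.2, 239.1], [274.2, 235.7], [274.2, 233.2]] [253.1 229.4]
3 0 [[296.6, 233.4], [296.6, 230.8], [279.6, 227.7], [279.5, 225.2]] [261.2 229.9]
3 12 [[294.0, 235.0], [294.0, 232.5], [276.9, 229.3], [276.9, 226.7]] [257.2 229.5]
3 25 [[291.2, 236.8], [291.2, 234.2], [274.1, 231.0], [274.0, 228.4]] [252.8 229.1]
4 0 [[296.5, 228.6], [296.5, 226.0], [279.4, 223.0], [279.4, 220.4]] [261.  229.6]
4 12 [[294.0, 230.2], [293.9, 227.6], [276.8, 224.5], [276.8, 222.0]] [256.9 229.2]
4 25 [[291.1, 232.0], [291.1, 229.4], [273.9, 226.2], [273.9, 223.7]] [252.5 228.7]
```

View pics/ov_side.png

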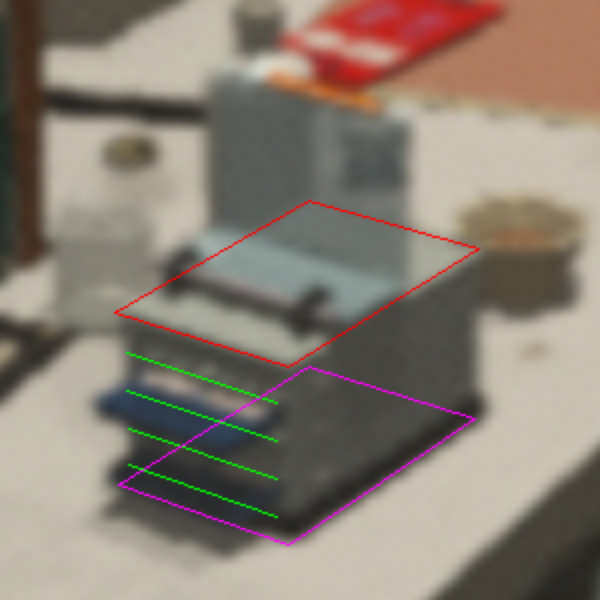

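View pics/ov_top.png

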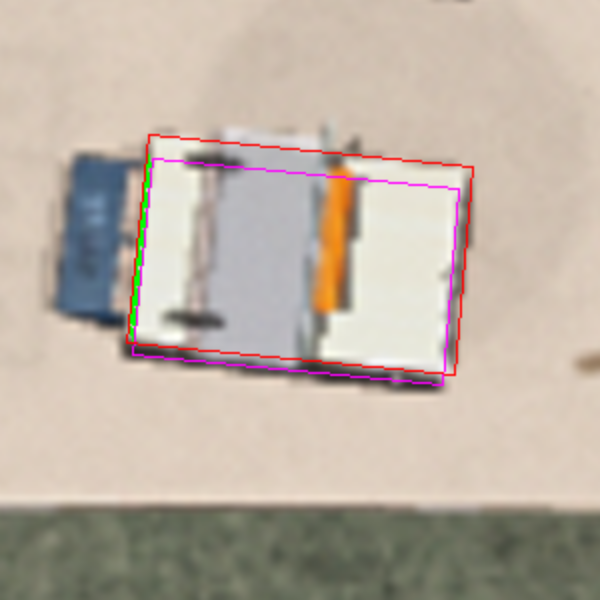

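```bash
python3 -m handwheel '[[0,0,0,0,0,-0.0285],[0,0,0,0,0,-0.0285],[0,0,0,0,0,-0.0285],[0,0,0,0,0,-0.0285],[0,0,0,0,0,-0.0285],[0,0,0,0,0,-0.028],[0.9,0.3,0,0,0,0],[1,0.3,0,0,0,0]]' -0.5 40
```

```text
clock: 2.1
position: [0.2941, -0.5128, 0.2311]
tool_rot: [-3.142, -0.0, 1.53]
force: [0.2, -0.4, 0.0]
grip_width: 0.064
```

```bash
python3 -m handwheel '[[1,0.4,0,0,0,0],[1,0.4,0,0,0,0],[1,0.4,0,0,0,0],[1,0.4,0,0,0,0],[1,0.4,0,0,0,0],[1,0.4,0,0,0,0],[1,0.4,0,0,0,0],[1,0.4,0,0,0,0]]'; python3 -m handwheel '[[1,0.4,0,0,0,0],[1,0.4,0,0,0,0],[1,0.4,0,0,0,0],[1,0.4,0,0,0,0],[1,0.4,0,0,0,0],[1,0.4,0,0,0,0],[1,0.4,0,0,0,0],[1,0.4,0,0,0,0]]'; python3 -m handwheel '[[1,0.4,0,0,0,0],[1,0.4,0,0,0,0],[1,0.4,0.5,0,0,0],[1,0.4,1,0,0,0],[1,0,1,0,0,0],[0.5,0,1,0,0,0],[0,0,1,0,0,0],[0,0,1,0,0,0]]'
```

```text
clock: 3.1
position: [0.3824, -0.3158, 0.2314]
tool_rot: [3.141, 0.0, 1.531]
force: [0.1, 0.1, 1.0]
grip_width: 0.0643
clock: 4.1
position: [0.4703, -0.1191, 0.2314]
tool_rot: [3.141, 0.0, 1.531]
force: [-0.2, 0.1, 0.1]
grip_width: 0.0643
clock: 5.1
position: [0.5155, 0.016, 0.0931]
tool_rot: [3.141, -0.0, 1.531]
force: [1.0, -0.3, 0.3]
grip_width: 0.0644
```

```bash
python3 -m handwheel '[[0,0,1,0,0,0],[0,0,1,0,0,0],[0,0,0.8,0,0,0],[0,0,0.2,0,0,0],[0,0,0,0,0,0]]'; for i in 1 2; do :; done; python3 -m handwheel '[[0,0,0.1,0,0,0],[0,0,0.1,0,0,0]]'; python3 -c "
from h import *
snap('side','s1.png');snap('top','t1.png')"
```

```text
clock: 5.72
position: [0.5155, 0.0159, 0.019]
tool_rot: [-3.142, -0.0, 1.531]
force: [-0.3, -0.1, -0.6]
grip_width: 0.0639
clock: 5.98
position: [0.5158, 0.0158, 0.0142]
tool_rot: [3.141, -0.0, 1.531]
force: [0.2, 0.4, -0.8]
grip_width: 0.064
```

```bash
python3 - <<'E'
from h import *
a=cv2.imread('pics/side0.png'); a=cv2.imread('pics/s1.png')
crop(a,215,170,110,100,7,'s1c.png')
E
python3 -m handwheel '[[0,0,0.08,0,0,0],[0,0,0.08,0,0,0]]';python3 -m handwheel '[[0,0,0.08,0,0,0]]';python3 -m handwheel '[[0,0,0.08,0,0,0]]'
```

```text
clock: 6.32
position: [0.5155, 0.0159, 0.0097]
tool_rot: [3.141, -0.0, 1.531]
force: [-0.3, 0.1, 0.6]
grip_width: 0.0643
clock: 6.45
position: [0.5154, 0.0159, 0.0076]
tool_rot: [-3.142, 0.0, 1.531]
force: [0.0, 0.9, -0.7]
grip_width: 0.0643
clock: 6.58
position: [0.5154, 0.0159, 0.0056]
tool_rot: [-3.142, 0.0, 1.531]
force: [0.3, 0.7, 0.3]
grip_width: 0.0642
```

View pics/s1c.png

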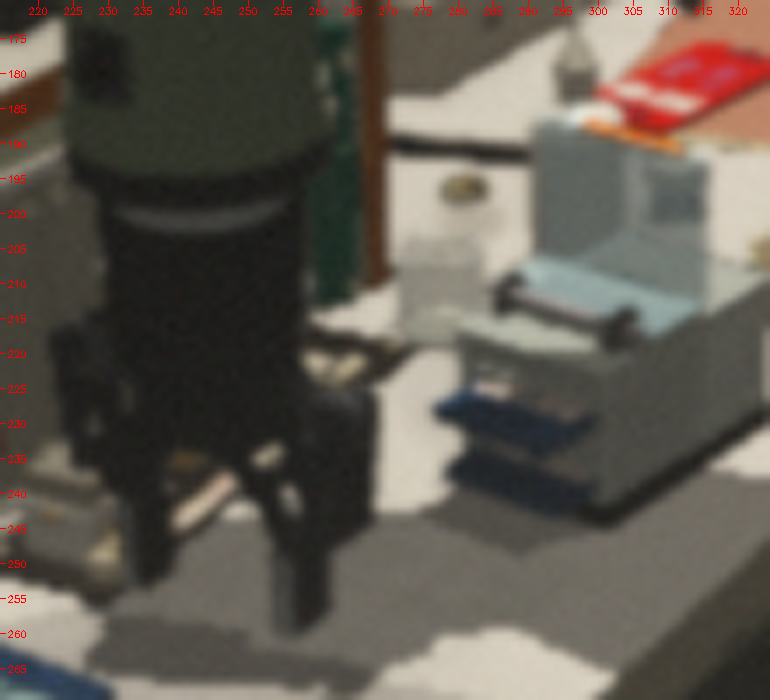

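```bash
python3 -m handwheel '[[0,0,0.08,0,0,0]]';python3 -m handwheel '[[0,0,0.08,0,0,0]]';python3 -m handwheel '[[0,0,0.06,0,0,0]]';python3 -m handwheel '[[0,0,0.06,0,0,0]]'
```

```text
clock: 6.7
position: [0.5154, 0.0159, 0.0036]
tool_rot: [-3.142, -0.0, 1.531]
force: [0.7, -0.5, 0.6]
grip_width: 0.0641
clock: 6.82
position: [0.5154, 0.0159, 0.0017]
tool_rot: [-3.142, -0.0, 1.531]
force: [0.1, -0.1, 0.3]
grip_width: 0.0641
clock: 6.95
position: [0.5154, 0.0159, 0.0002]
tool_rot: [-3.142, -0.0, 1.531]
force: [0.1, -0.1, -0.5]
grip_width: 0.0642
clock: 7.08
position: [0.5154, 0.0159, -0.0013]
tool_rot: [-3.142, -0.0, 1.531]
force: [0.6, 0.1, -0.1]
grip_width: 0.0642
```

```bash
for k in 1; do python3 -m handwheel '[[0,0,0.06,0,0,0]]';python3 -m handwheel '[[0,0,0.06,0,0,0]]';python3 -m handwheel '[[0,0,0.06,0,0,0]]';python3 -m handwheel '[[0,0,0.06,0,0,0]]'; done
```

```text
clock: 7.2
position: [0.5154, 0.0159, -0.0028]
tool_rot: [3.142, -0.0, 1.531]
force: [0.5, -0.5, 0.1]
grip_width: 0.0639
clock: 7.32
position: [0.5154, 0.0159, -0.0043]
tool_rot: [-3.142, -0.0, 1.531]
force: [0.1, -0.0, -0.3]
grip_width: 0.0644
clock: 7.45
position: [0.5154, 0.0159, -0.0058]
tool_rot: [3.142, 0.0, 1.531]
force: [-0.7, -0.2, 0.4]
grip_width: 0.0635
clock: 7.58
position: [0.5156, 0.0159, -0.0063]
tool_rot: [3.141, 0.001, 1.531]
force: [-13.8, -0.2, 56.4]
grip_width: 0.0643
```

```bash
python3 -m handwheel '[[0,0,-0.8,0,0,0],[0,0,-1,0,0,0],[0,0,-1,0,0,0],[0.5,0,-1,0,0,0],[1,0,-0.5,0,0,0],[1,0.1,0,0,0,0],[1,0,0,0,0,0],[1,0,0,0,0,0]]' -0.8;  python3 -m handwheel '[[1,0,0,0,0,0],[1,0,0,0,0,0],[1,0,0,0,0,0],[0.5,0,0,0,0,0],[0,0,0,0,0,0]]'
python3 - <<'E'
from h import *
a=snap('side','s2.png')['pixels'];b=snap('top','t2.png')['pixels']
crop(a,150,200,110,110,7,'s2c.png',10);crop(b,110,170,100,75,8,'t2c.png',10)
E
```

```text
clock: 8.57
position: [0.5224, 0.129, 0.1003]
tool_rot: [3.142, 0.0, 1.531]
force: [0.7, -0.3, 0.2]
grip_width: 0.0772
clock: 9.2
position: [0.5257, 0.216, 0.1002]
tool_rot: [-3.141, 0.0, 1.532]
force: [-0.0, 0.2, 0.0]
grip_width: 0.077
```

View pics/s2c.png

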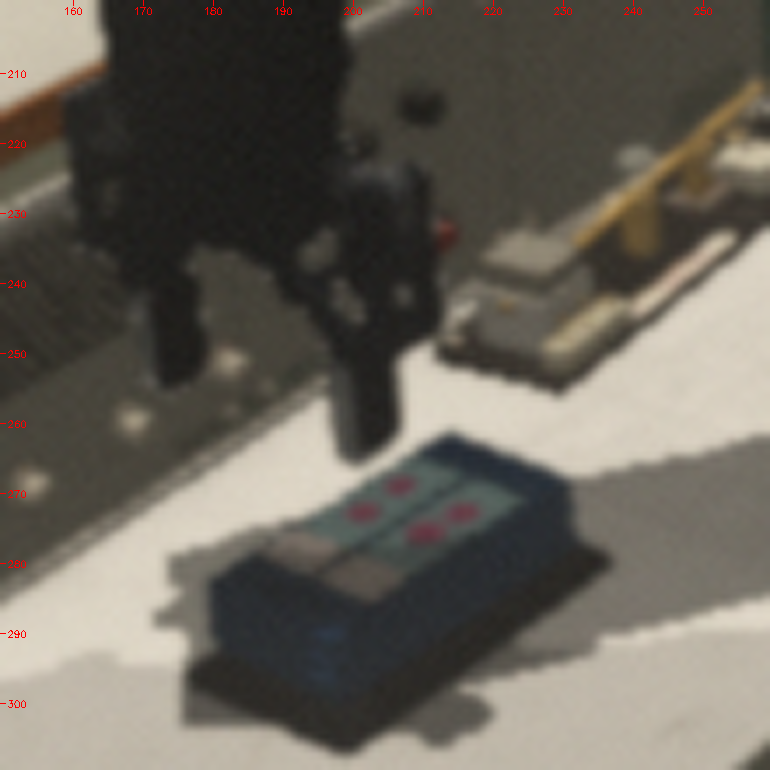

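View pics/t2c.png

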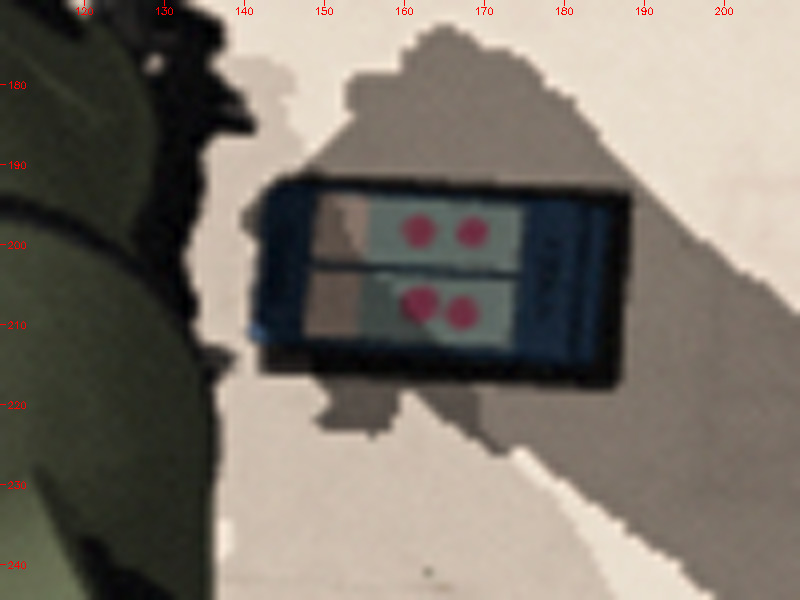

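Run:
```python
from h import *
p=bot.grab_frame('side')
c=np.array([.5257,.216,.1096]); ty=np.array([.999,-.041,0]);tx=np.array([.041,.999,0])
for sgn in(-1,1):
  for d in (.0385,.052):
    for a in(-.011,.011): print(sgn,d,a,proj(p,c+sgn*d*ty+a*tx).round(1))
# stack predictions
v=(.525,.166,-.04)
for X in ((30,60,42),(-30,60,42),(-30,-60,42),(30,-60,42)):
    q,s=np.cos(v[2]),np.sin(v[2]);X=np.array(X)/1000
    print(proj(p,[v[0]+q*X[0]-s*X[1],v[1]+s*X[0]+q*X[1],X[2]]).round(1))
```

```text
-1 0.0385 -0.011 [203.8 262.5]
-1 0.0385 0.011 [196.9 266.9]
-1 0.052 -0.011 [208.3 264.3]
-1 0.052 0.011 [201.4 268.7]
1 0.0385 -0.011 [179.2 253.2]
1 0.0385 0.011 [172.2 257.2]
1 0.052 -0.011 [175.1 251.6]
1 0.052 0.011 [168.1 255.6]
[178. 283.]
[196.8 291. ]
[231.1 267.6]
[212.7 260.7]
```

```bash
python3 -m handwheel '[[0,0,0.8,0,0,0],[0,0,0.8,0,0,0],[0,0,0.6,0,0,0],[0,0,0.4,0,0,0],[0,0,0.14,0,0,0],[0,0,0,0,0,0]]'
python3 - <<'E'
from h import *
a=snap('side','s3.png')['pixels']
crop(a,150,210,110,100,7,'s3c.png',10)
E
```

```text
clock: 10.1
position: [0.5259, 0.2157, 0.0319]
tool_rot: [3.142, -0.0, 1.531]
force: [0.5, -0.0, 0.4]
grip_width: 0.0769
```

View pics/s3c.png

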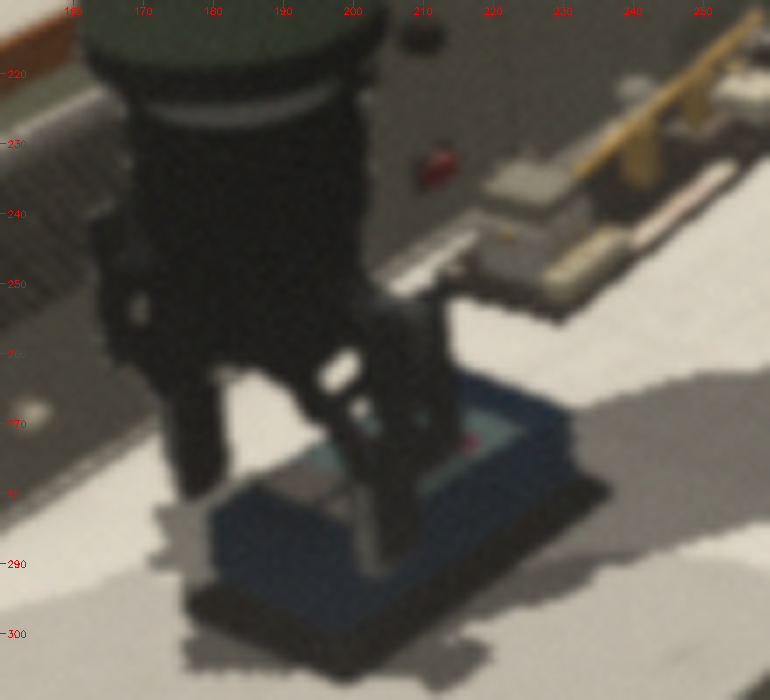

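```bash
python3 -m handwheel '[[0,0,0.03,0,0,0],[0,0,0,0,0,0],[0,0,0,0,0,0],[0,0,0,0,0,0],[0,0,0,0,0,0],[0,0,0,0,0,0]]' 1 50
```

```text
clock: 10.9
position: [0.5262, 0.2158, 0.0319]
tool_rot: [3.141, -0.0, 1.531]
force: [-1.7, -1.3, 10.8]
grip_width: 0.0582
```

```bash
python3 -m handwheel '[[0,0,-0.03,0,0,0],[0,0,0,0,0,0]]'; python3 -m handwheel '[[0,0,0,0,0,0]]'
```

```text
clock: 11.15
position: [0.526, 0.2156, 0.032]
tool_rot: [3.141, -0.0, 1.531]
force: [0.4, 0.7, 1.2]
grip_width: 0.0583
clock: 11.28
position: [0.526, 0.2157, 0.032]
tool_rot: [3.141, -0.0, 1.531]
force: [-0.1, -1.0, 3.2]
grip_width: 0.0579
```

```bash
python3 -m handwheel '[[-0.2,0,-0.01,0,0,0],[-0.4,0,0,0,0,0],[-0.5,0,0,0,0,0],[-0.5,0,0,0,0,0],[0,0,0,0,0,0]]'
python3 - <<'E'
from h import *
a=snap('side','s4.png')['pixels']
crop(a,150,210,110,100,7,'s4c.png',10)
E
```

```text
clock: 11.9
position: [0.5244, 0.174, 0.032]
tool_rot: [-3.141, 0.001, 1.529]
force: [0.7, -0.2, 0.4]
grip_width: 0.0578
```

View pics/s4c.png

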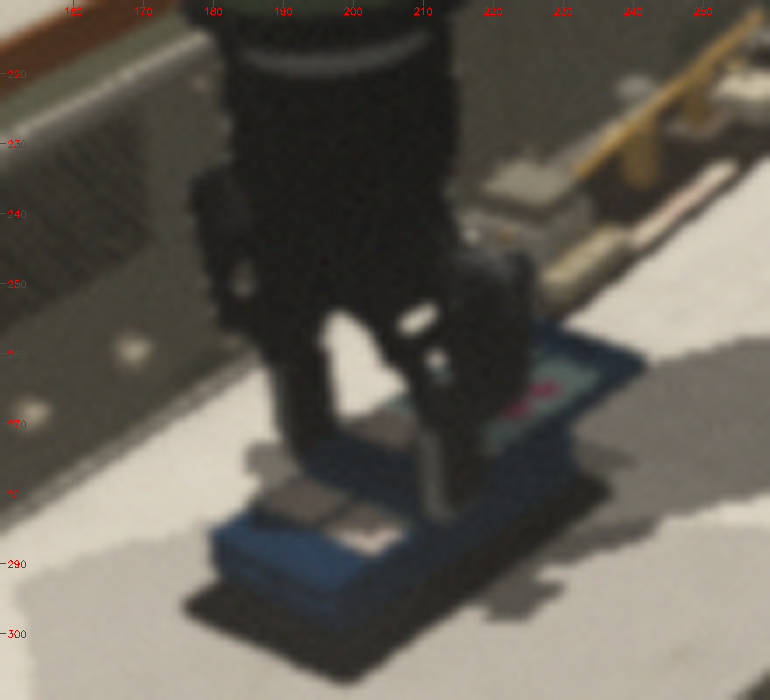

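```bash
python3 -m handwheel '[[-0.5,0,0,0,0,0],[-0.6,0,0,0,0,0],[-0.6,0,0,0,0,0],[-0.6,0,0,0,0,0],[-0.6,0,0,0,0,0],[-0.6,0,0,0,0,0],[-0.5,0,0,0,0,0],[-0.3,0,0,0,0,0]]'
python3 - <<'E'
from h import *
a=snap('side','s5.png')['pixels'];b=snap('top','t5.png')['pixels']
crop(a,170,180,150,130,5,'s5c.png',10);crop(b,130,175,180,70,4.3,'t5c.png',10)
E
```

```text
clock: 12.95
position: [0.52, 0.0674, 0.032]
tool_rot: [-3.142, 0.0, 1.531]
force: [-0.8, 0.1, -0.7]
grip_width: 0.0579
```

View pics/s5c.png

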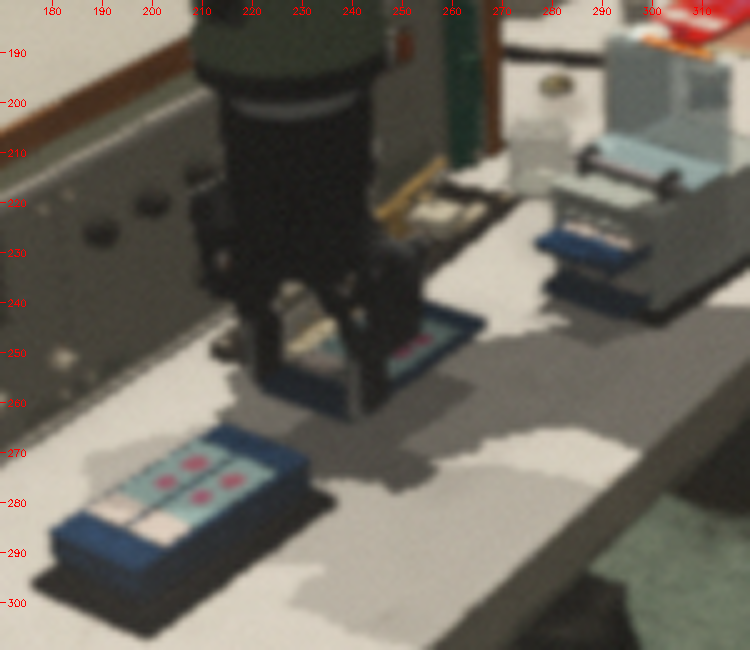

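View pics/t5c.png

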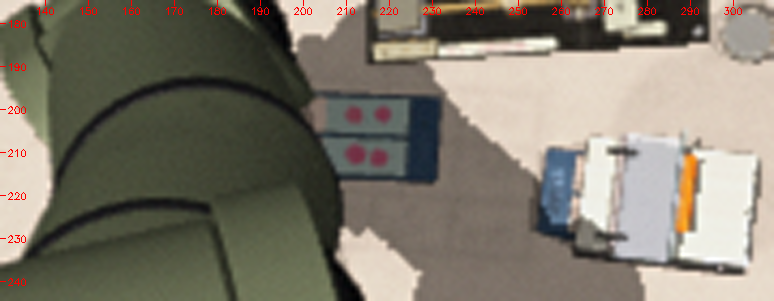

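```bash
python3 -m handwheel '[[0,0,-0.3,0,0,0.0084],[0,0,-0.5,0,0,0],[-0.5,-0.3,-0.12,0,0,0],[-0.6,-0.3,0,0,0,0],[-0.7,-0.3,0,0,0,0],[-0.6,-0.02,0,0,0,0],[0,0,0,0,0,0],[0,0,0,0,0,0]]'
python3 - <<'E'
from h import *
a=snap('side','s6.png')['pixels'];b=snap('top','t6.png')['pixels']
crop(a,215,180,115,85,7,'s6c.png',5);crop(b,200,190,112,52,7.1,'t6c.png',5)
E
```

```text
clock: 14.05
position: [0.4918, 0.011, 0.055]
tool_rot: [3.141, -0.001, 1.478]
force: [-1.0, 0.8, -0.1]
grip_width: 0.058
```

View pics/s6c.png

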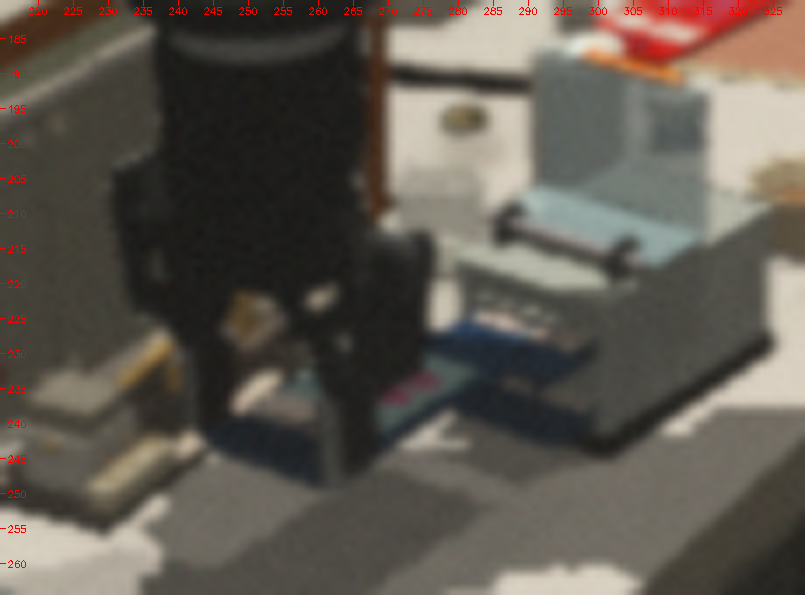

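View pics/t6c.png

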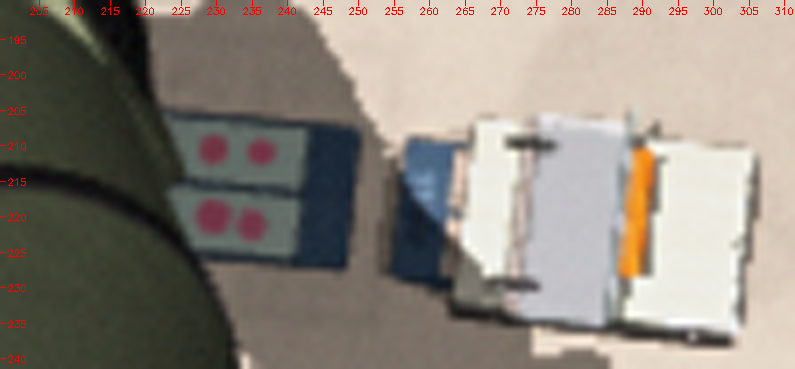

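```bash
cat > edges.py <<'E'
from h import *
def edge(g,col,r0,r1):
    # strongest gradient row, subpixel, around r0..r1
    v=g[r0:r1+1,col].astype(float); d=np.abs(np.diff(v)); i=int(np.argmax(d))
    if 0<i<len(d)-1:
        a,b,c=d[i-1],d[i],d[i+1]; den=a-2*b+c; off=0.5*(a-c)/den if den else 0
    else: off=0
    return r0+i+.5+off
def line(g,cols,r0f,hw=3):
    pts=[]
    for c in cols:
        r=r0f(c); pts.append((c,edge(g,c,int(round(r-hw)),int(round(r+hw)))))
    pts=np.array(pts); 
    for _ in range(3):
        k=np.polyfit(pts[:,0],pts[:,1],1); e=pts[:,1]-np.polyval(k,pts[:,0]); pts=pts[np.abs(e)<max(.3,1.5*e.std())]
    return k,len(pts),e.std()
E
python3 - <<'E'
from edges import *
b=cv2.imread('pics/t6.png'); g=b[:,:,2]
L={}
L['cf']=line(g,range(225,248),lambda c:205+ (c-222)*.088); L['cn']=line(g,range(228,247),lambda c:225.8+(c-225)*.08)
L['rn']=line(g,list(range(268,303)),lambda c:232.9+(c-263)*.099,2); L['rf']=line(g,range(294,304),lambda c:206.5+(c-266)*.093,2)
L['rf2']=line(g,range(267,272),lambda c:206.5+(c-266)*.093,2)
for k,(p,n,e) in L.items(): print(k,p.round(4),n,e.round(2),[np.polyval(p,c).round(2) for c in (235,249,264,300)])
E
```

```text
cf [5.720000e-02 1.927194e+02] 13 0.2 [np.float64(206.16), np.float64(206.96), np.float64(207.82), np.float64(209.88)]
cn [9.420000e-02 2.044999e+02] 13 0.28 [np.float64(226.63), np.float64(227.95), np.float64(229.36), np.float64(232.75)]
rn [1.169000e-01 2.023129e+02] 35 1.07 [np.float64(229.79), np.float64(231.42), np.float64(233.18), np.float64(237.39)]
rf [1.364000e-01 1.691894e+02] 9 0.14 [np.float64(201.25), np.float64(203.16), np.float64(205.2), np.float64(210.11)]
rf2 [ 0.4825 76.9209] 5 0.58 [np.float64(190.31), np.float64(197.07), np.float64(204.31), np.float64(221.68)]
```

```bash
python3 -m handwheel '[[-0.4,-0.04,0,0,0,0],[-0.5,0,0,0,0,0],[-0.3,0,0,0,0,0],[-0.2,0,0,0,0,0],[0,0,0,0,0,0]]'
python3 - <<'E'
from h import *
a=snap('side','s7.png')['pixels'];b=snap('top','t7.png')['pixels']
crop(a,235,180,95,80,8,'s7c.png',5);crop(b,225,195,88,48,9,'t7c.png',5)
E
```

```text
clock: 14.78
position: [0.4873, -0.0245, 0.0551]
tool_rot: [3.142, -0.0, 1.478]
force: [-0.8, -0.4, -1.2]
grip_width: 0.058
```

View pics/s7c.png

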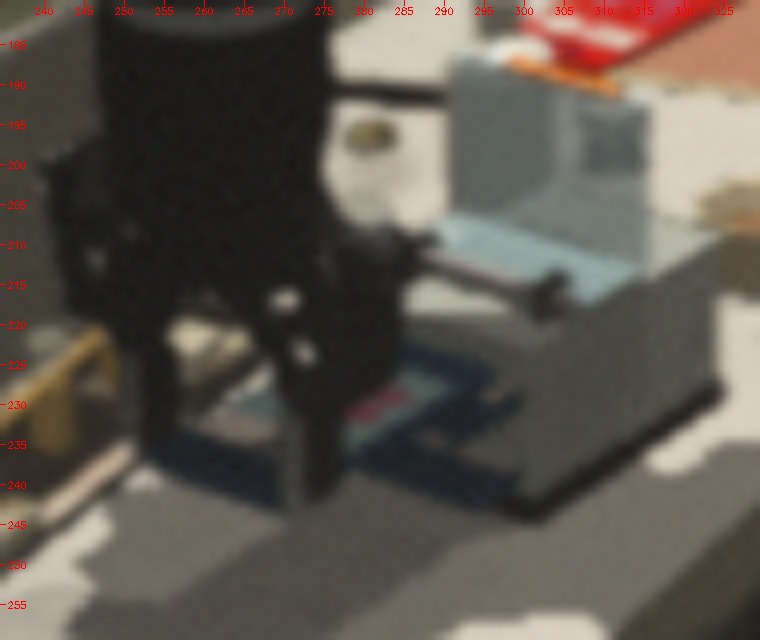

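View pics/t7c.png

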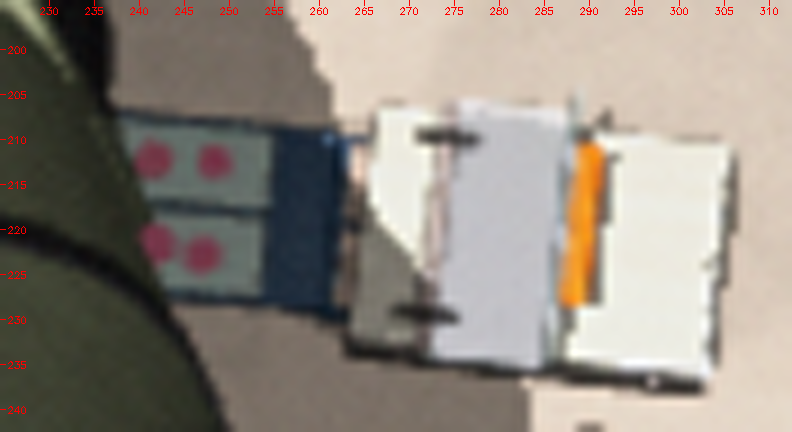

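```bash
python3 -m handwheel '[[-0.1,-0.03,0,0,0,0],[-0.15,0,0,0,0,0]]'; python3 -m handwheel '[[-0.15,0,0,0,0,0],[-0.15,0,0,0,0,0]]'
```

```text
clock: 15.12
position: [0.4859, -0.0302, 0.0551]
tool_rot: [-3.142, -0.0, 1.479]
force: [0.4, 0.7, -1.8]
grip_width: 0.0581
clock: 15.38
position: [0.4853, -0.0381, 0.055]
tool_rot: [-3.142, 0.0, 1.478]
force: [0.0, -0.1, -0.5]
grip_width: 0.058
```

```bash
python3 -m handwheel '[[-0.2,0,0,0,0,0],[-0.2,0,0,0,0,0]]'
python3 - <<'E'
from h import *
a=snap('side','s8.png')['pixels'];b=snap('top','t8.png')['pixels']
crop(a,235,180,95,80,8,'s8c.png',5);crop(b,225,195,88,48,9,'t8c.png',5)
E
```

```text
clock: 15.62
position: [0.4843, -0.0481, 0.0551]
tool_rot: [3.142, 0.0, 1.478]
force: [0.1, -0.7, -1.6]
grip_width: 0.0582
```

View pics/s8c.png

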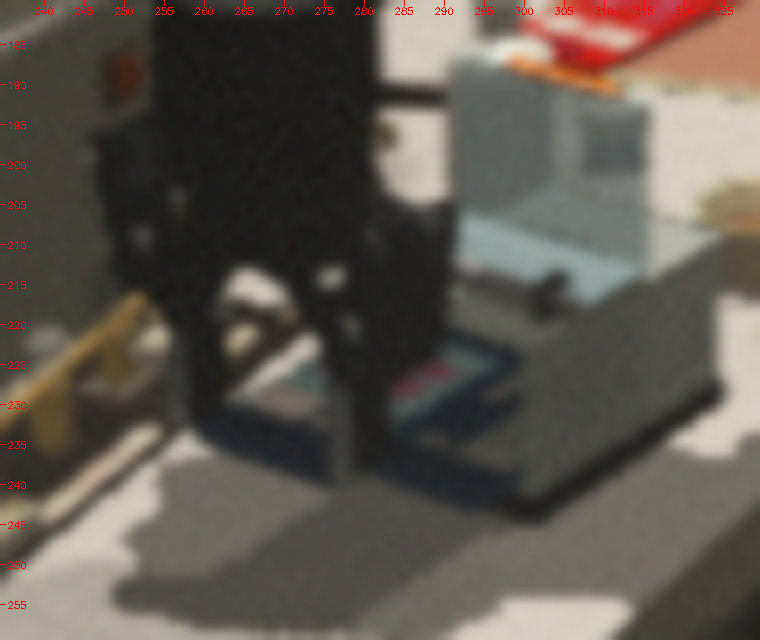

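View pics/t8c.png

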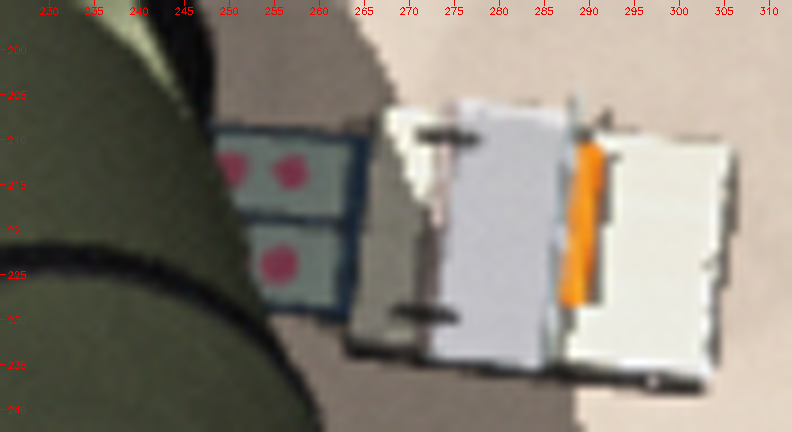

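```bash
python3 -m handwheel '[[-0.3,0,0,0,0,0],[-0.3,0,0,0,0,0],[-0.3,0,0,0,0,0],[-0.3,0,0,0,0,0]]'; python3 -m handwheel '[[-0.3,0,0,0,0,0],[-0.3,0,0,0,0,0],[-0.3,0,0,0,0,0]]';  python3 -m handwheel '[[-0.3,0,0,0,0,0],[-0.3,0,0,0,0,0]]'; python3 -c "
from h import *
a=snap('side','s9.png')['pixels'];crop(a,235,180,95,80,8,'s9c.png',5)"
```

```text
clock: 16.23
position: [0.4815, -0.0782, 0.0551]
tool_rot: [-3.142, 0.0, 1.478]
force: [0.1, -0.3, -0.2]
grip_width: 0.0583
clock: 16.6
position: [0.4795, -0.1005, 0.055]
tool_rot: [-3.142, -0.0, 1.478]
force: [-0.3, -0.6, -0.4]
grip_width: 0.0576
clock: 16.85
position: [0.4781, -0.1154, 0.055]
tool_rot: [-3.142, -0.0, 1.478]
force: [-0.1, -0.2, -1.9]
grip_width: 0.0583
```

View pics/s9c.png

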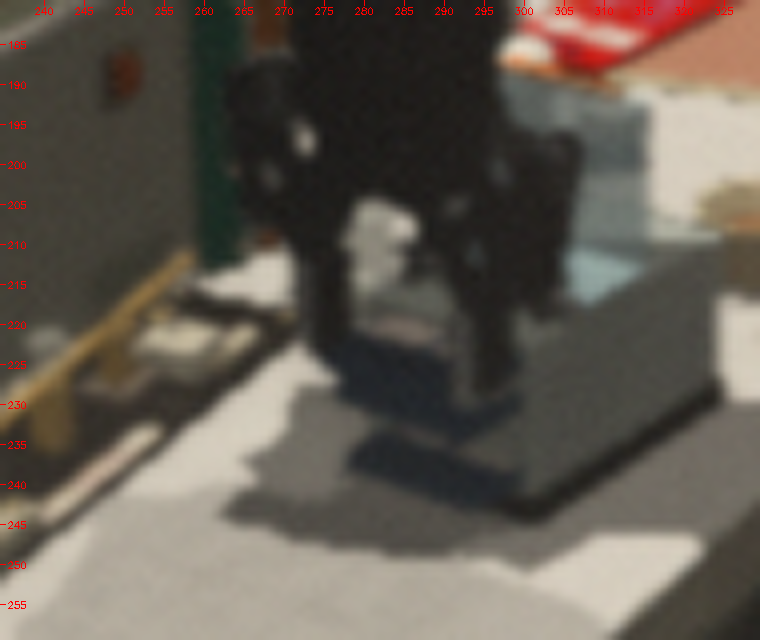

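```bash
python3 -m handwheel '[[0,0,0.05,0,0,0],[0,0,0,0,0,0],[0,0,0,0,0,0],[0,0,0,0,0,0]]' -0.75; python3 -m handwheel '[[0,0,-0.5,0,0,0],[0,0,-0.7,0,0,0],[0.6,0,0,0,0,0],[0.8,0,0,0,0,0],[0.4,0,0,0,0,0]]' -0.75; python3 -m handwheel '[[0,0,0,0,0,0],[0,0,0,0,0,0],[0,0,0.4,0,0,0],[0,0,0.5,0,0,0],[0,0,0.2,0,0,0],[0,0,0,0,0,0]]' 1 40; python3 -c "
from h import *
a=snap('side','s10.png')['pixels'];crop(a,235,180,95,80,8,'s10c.png',5)
a=snap('top','t10.png')['pixels'];crop(a,225,195,88,48,9,'t10c.png',5)"
```

```text
clock: 17.4
position: [0.4782, -0.1147, 0.0538]
tool_rot: [3.142, -0.0, 1.479]
force: [-0.5, -1.0, 0.5]
grip_width: 0.0749
clock: 18.02
position: [0.4823, -0.0684, 0.0838]
tool_rot: [3.142, -0.0, 1.48]
force: [0.1, 0.6, 0.1]
grip_width: 0.0749
clock: 18.77
position: [0.482, -0.07, 0.0557]
tool_rot: [-3.141, -0.0, 1.478]
force: [-0.1, 0.4, 0.4]
grip_width: -0.0003
```

View pics/s10c.png

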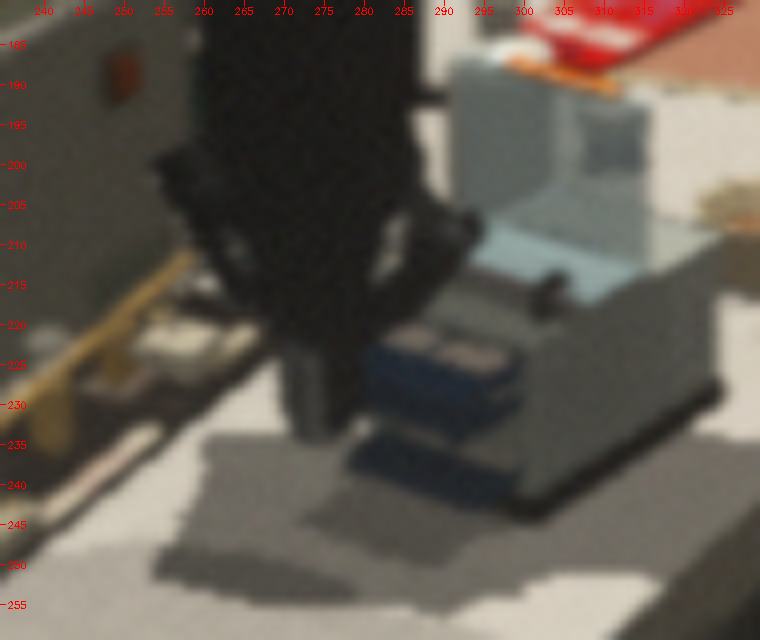

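View pics/t10c.png

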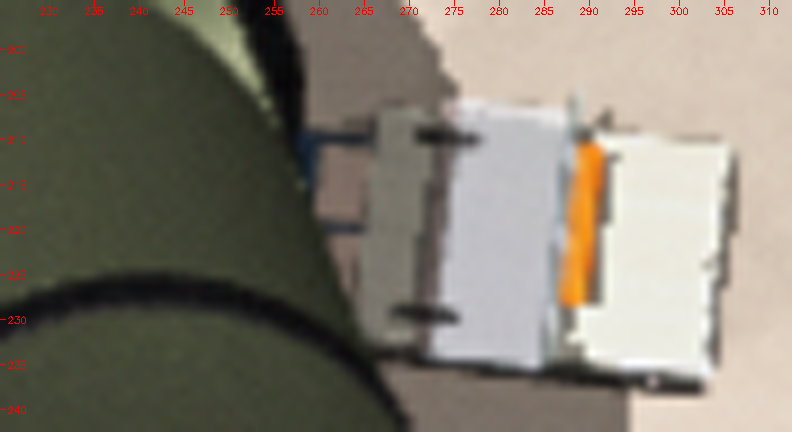

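```bash
python3 -m handwheel '[[-0.4,0,0,0,0,0],[-0.4,0,0,0,0,0],[-0.2,0,0,0,0,0],[-0.2,0,0,0,0,0]]'; python3 -m handwheel '[[-0.2,0,0,0,0,0],[-0.2,0,0,0,0,0]]';python3 -m handwheel '[[-0.15,0,0,0,0,0],[-0.1,0,0,0,0,0]]';python3 -m handwheel '[[-0.08,0,0,0,0,0]]';python3 -m handwheel '[[-0.08,0,0,0,0,0]]'
```

```text
clock: 19.38
position: [0.4795, -0.1004, 0.0564]
tool_rot: [3.141, -0.0, 1.478]
force: [0.6, 1.5, 0.3]
grip_width: -0.0
clock: 19.62
position: [0.4786, -0.1101, 0.0563]
tool_rot: [3.142, -0.0, 1.478]
force: [-0.5, 2.0, 1.3]
grip_width: 0.0002
clock: 19.88
position: [0.478, -0.1163, 0.0563]
tool_rot: [-3.142, -0.0, 1.478]
force: [-0.0, 0.3, 1.1]
grip_width: 0.0001
clock: 20.0
position: [0.4778, -0.1182, 0.0563]
tool_rot: [-3.142, -0.0, 1.478]
force: [-0.3, 0.5, 0.4]
grip_width: -0.0005
clock: 20.12
position: [0.4777, -0.1202, 0.0563]
tool_rot: [-3.142, -0.0, 1.478]
force: [-0.9, 0.6, -0.5]
grip_width: -0.0001
```

```bash
for i in 1; do python3 -m handwheel '[[-0.08,0,0,0,0,0]]';python3 -m handwheel '[[-0.08,0,0,0,0,0]]';python3 -m handwheel '[[-0.06,0,0,0,0,0]]'; done;  python3 -m handwheel '[[-0.06,0,0,0,0,0]]'
```

```text
clock: 20.25
position: [0.4775, -0.1222, 0.0563]
tool_rot: [3.142, -0.0, 1.478]
force: [-0.1, 0.3, 0.1]
grip_width: 0.0002
clock: 20.38
position: [0.4773, -0.1241, 0.0563]
tool_rot: [3.141, -0.0, 1.478]
force: [2.1, 6.6, -0.0]
grip_width: -0.0
clock: 20.5
position: [0.4779, -0.1245, 0.0564]
tool_rot: [3.14, -0.002, 1.479]
force: [3.7, 12.1, -0.8]
grip_width: -0.0
clock: 20.62
position: [0.4783, -0.1248, 0.0565]
tool_rot: [3.139, -0.003, 1.48]
force: [6.2, 20.5, 0.3]
grip_width: -0.0002
```

```bash
python3 -m handwheel '[[0.5,0,0,0,0,0],[0.6,0,0,0,0,0],[0.5,0,-1,0,0,-0.0084],[1,0,-1,0,0,0],[1,0,-0.8,0,0,0],[1,0,0,0,0,0],[1,0,0,0,0,0],[1,0.3,0,0,0,0]]' -0.8; python3 -m handwheel '[[1,0.3,0,0,0,0],[1,0.3,0,0,0,0],[1,0.3,0,0,0,0],[1,0.1,0,0,0,0],[1,0,0,0,0,0],[1,0,0,0,0,0],[1,0,0,0,0,0],[0,0,0,0,0,0]]'; python3 -c "
from h import *
a=snap('side','s11.png')['pixels'];crop(a,265,180,65,70,9,'s11c.png',5); crop(a,165,225,90,85,8,'s11d.png',5)
a=snap('top','t11.png')['pixels'];crop(a,225,195,88,48,9,'t11c.png',5)"
```

```text
clock: 21.62
position: [0.4928, 0.0387, 0.1264]
tool_rot: [-3.141, 0.0, 1.532]
force: [0.5, -0.9, -0.3]
grip_width: 0.0766
clock: 22.62
position: [0.5243, 0.2138, 0.1262]
tool_rot: [-3.141, -0.001, 1.534]
force: [-0.1, 0.3, -0.5]
grip_width: 0.0767
```

View pics/s11c.png

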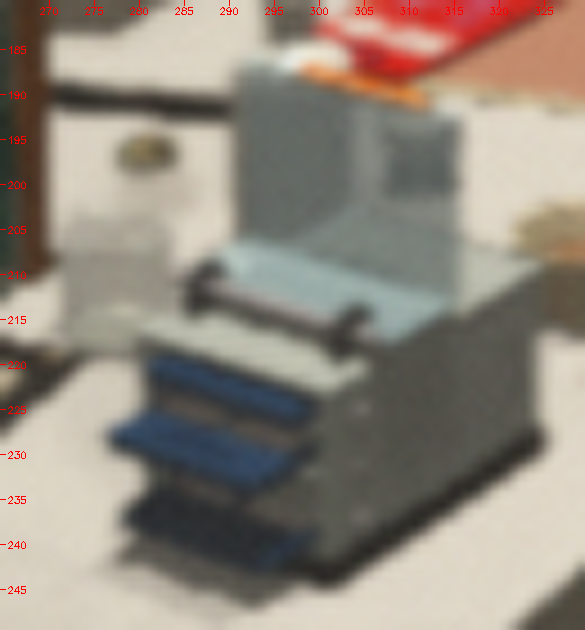

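View pics/s11d.png

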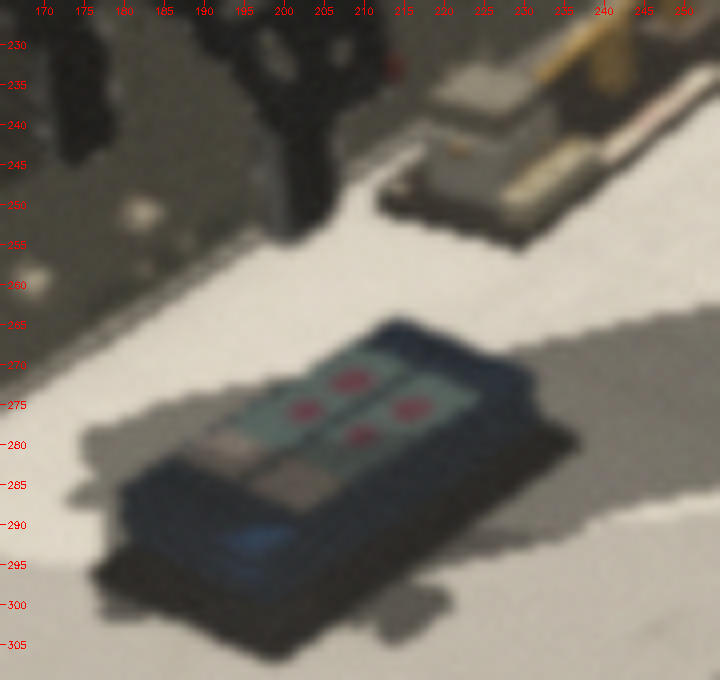

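View pics/t11c.png

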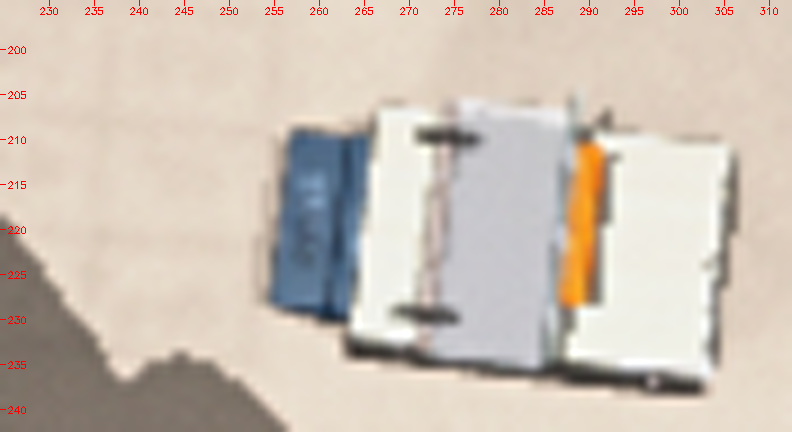

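```bash
python3 -m handwheel '[[0.16,0.07,0.8,0,0,0],[0,0,0.9,0,0,0],[0,0,0.9,0,0,0],[0,0,0.8,0,0,0],[0,0,0.5,0,0,0],[0,0,0.19,0,0,0],[0,0,0,0,0,0],[0,0,0,0,0,0]]'; python3 -c "
from h import *
a=snap('side','s12.png')['pixels'];crop(a,155,225,90,85,8,'s12c.png',5)"
```

```text
clock: 23.72
position: [0.5274, 0.2153, 0.0246]
tool_rot: [3.141, -0.0, 1.531]
force: [-0.8, -0.8, -0.6]
grip_width: 0.0768
```

View pics/s12c.png

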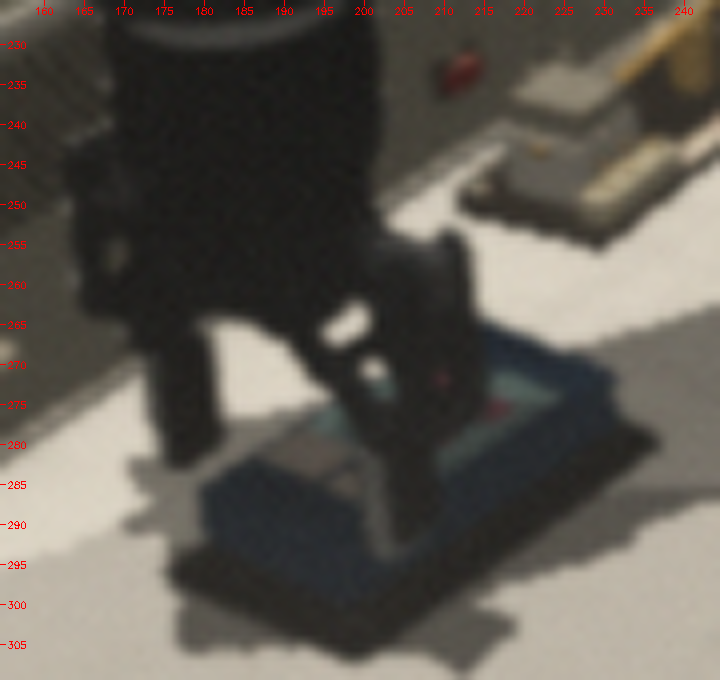

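```bash
python3 -m handwheel '[[0.12,0,0.01,0,0,0],[0,0,0,0,0,0]]'; python3 -m handwheel '[[0,0,0,0,0,0],[0,0,0,0,0,0],[0,0,0,0,0,0],[0,0,0,0,0,0],[0,0,0,0,0,0]]' 1 50
```

```text
clock: 24.02
position: [0.5272, 0.2186, 0.024]
tool_rot: [3.141, -0.0, 1.531]
force: [-0.7, -0.1, -0.6]
grip_width: 0.0765
clock: 24.65
position: [0.5272, 0.2181, 0.0243]
tool_rot: [3.141, 0.0, 1.531]
force: [-3.1, -1.7, 11.6]
grip_width: 0.0581
```

```bash
python3 -m handwheel '[[0,0,-0.035,0,0,0],[0,0,0,0,0,0]]'; python3 -m handwheel '[[0,0,0,0,0,0]]'
```

```text
clock: 24.9
position: [0.5271, 0.2181, 0.0246]
tool_rot: [-3.141, 0.0, 1.531]
force: [0.2, -0.1, -0.1]
grip_width: 0.0574
clock: 25.02
position: [0.5271, 0.2181, 0.0246]
tool_rot: [-3.141, -0.0, 1.531]
force: [0.5, -0.1, -0.4]
grip_width: 0.0583
```

```bash
python3 -m handwheel '[[-0.2,0,0,0,0,0],[-0.4,0,0,0,0,0],[-0.5,0,0,0,0,0],[-0.5,0,0,0,0,0],[-0.5,0,0,0,0,0],[-0.5,0,0,0,0,0],[0,0,0,0,0,0]]'
python3 - <<'E'
from h import *
a=snap('side','s13.png')['pixels']
crop(a,150,210,110,100,7,'s13c.png',10)
E
```

```text
clock: 25.9
position: [0.5246, 0.1518, 0.0247]
tool_rot: [-3.141, 0.001, 1.53]
force: [0.3, 0.4, -0.7]
grip_width: 0.0577
```

View pics/s13c.png

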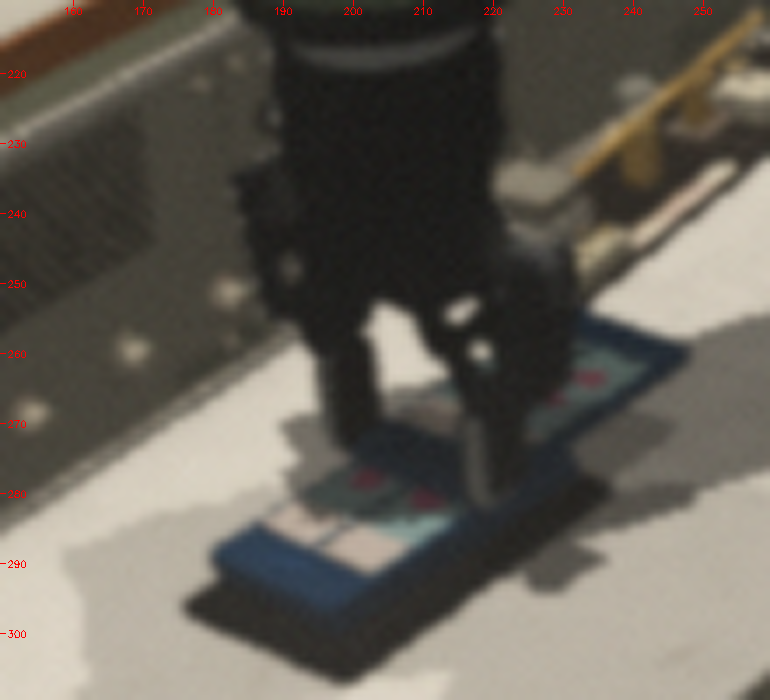

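```bash
python3 -m handwheel '[[-0.5,0,0,0,0,0],[-0.6,0,0,0,0,0],[-0.6,0,0,0,0,0],[-0.6,0,0,0,0,0],[-0.6,0,0,0,0,0],[-0.4,0,0,0,0,0],[-0.2,0,0,0,0,0],[0,0,0,0,0,0]]'; python3 -m handwheel '[[0,0,-0.04,0,0,0.0084],[0,-0.3,0,0,0,0],[0,-0.4,0,0,0,0],[0,-0.3,0,0,0,0],[0,0,0,0,0,0],[0,0,0,0,0,0]]'
python3 - <<'E'
from h import *
a=snap('side','s14.png')['pixels'];b=snap('top','t14.png')['pixels']
crop(a,170,180,150,130,5,'s14c.png',10);crop(b,190,190,122,52,6.5,'t14c.png',5)
E
```

```text
clock: 26.95
position: [0.5211, 0.0656, 0.0247]
tool_rot: [3.142, -0.0, 1.531]
force: [0.6, -0.0, -1.1]
grip_width: 0.0582
clock: 27.7
position: [0.4964, 0.0681, 0.0257]
tool_rot: [3.141, -0.0, 1.478]
force: [0.7, -0.2, -1.8]
grip_width: 0.0579
```

View pics/s14c.png

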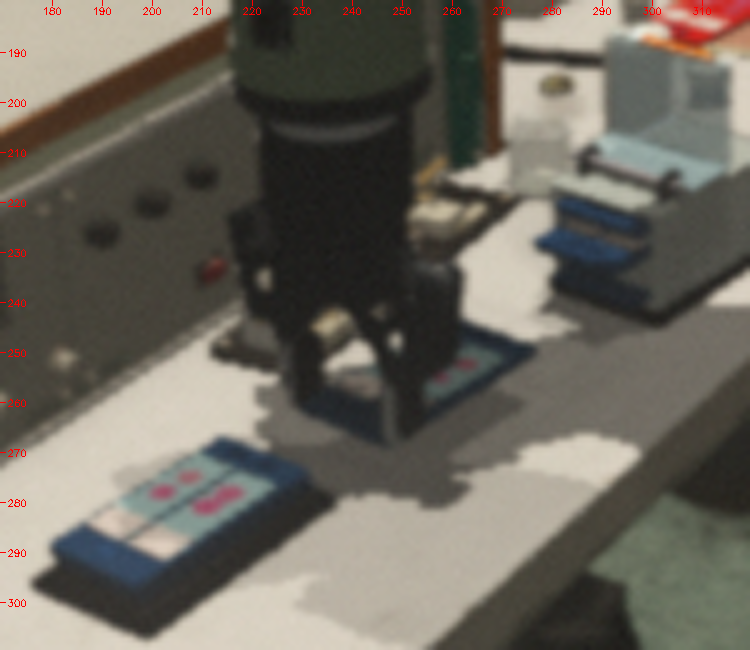

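View pics/t14c.png

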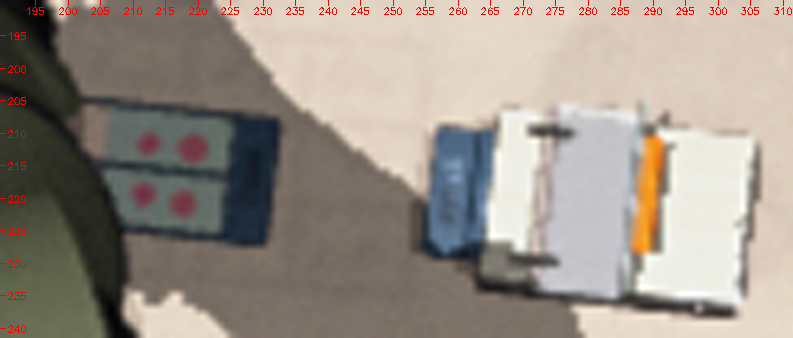

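Run:
```python
from h import *
a=cv2.imread('pics/s14.png'); b=cv2.imread('pics/s11.png')
def br(x): return np.clip(x.astype(float)*1.9,0,255).astype(np.uint8)
o=[cv2.resize(br(i[205:255,268:312]),None,fx=8,fy=8,interpolation=cv2.INTER_CUBIC) for i in(b,a)]
cv2.imwrite('pics/cmp.png',np.hstack(o))
```

```text
(no output)
```

View pics/cmp.png

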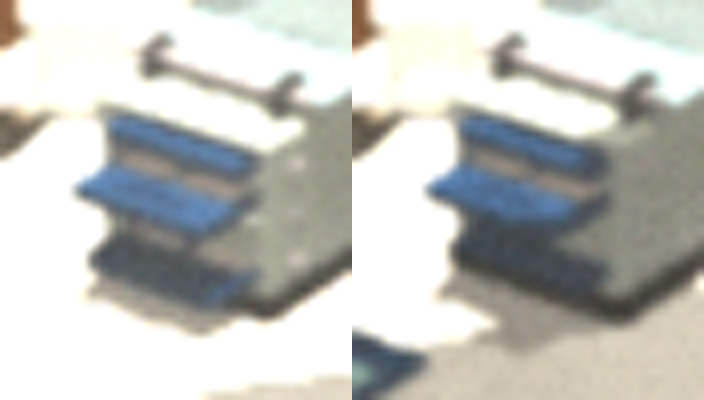

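```bash
python3 -m handwheel '[[-0.5,-0.05,0,0,0,0],[-0.7,0,0,0,0,0],[-0.7,0,0,0,0,0],[-0.7,0,0,0,0,0],[-0.6,0,0,0,0,0],[-0.3,0,0,0,0,0],[0,0,0,0,0,0]]'
python3 - <<'E'
from h import *
a=snap('side','s15.png')['pixels'];b=snap('top','t15.png')['pixels']
crop(a,235,180,95,80,8,'s15c.png',5);crop(b,225,195,88,48,9,'t15c.png',5)
E
```

```text
clock: 28.68
position: [0.4868, -0.0193, 0.0257]
tool_rot: [-3.142, -0.0, 1.478]
force: [-0.4, 0.8, -2.2]
grip_width: 0.0578
```

View pics/s15c.png

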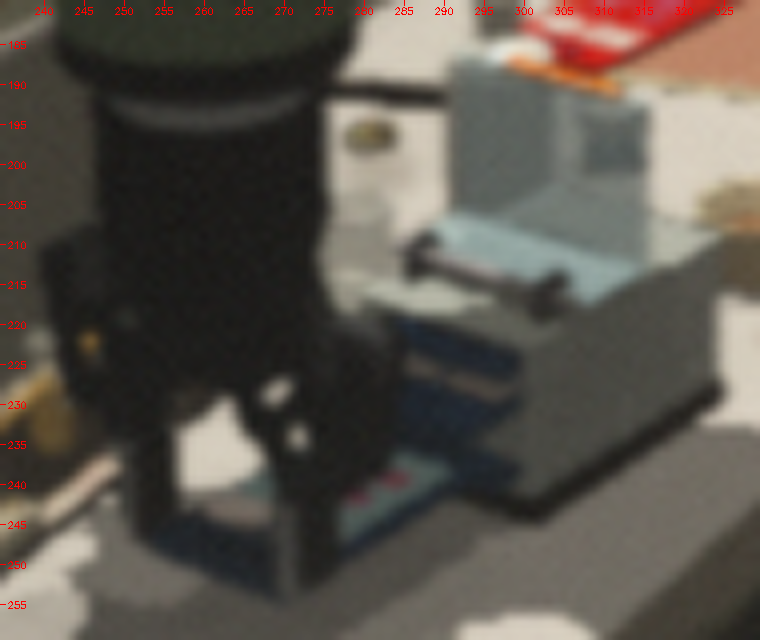

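View pics/t15c.png

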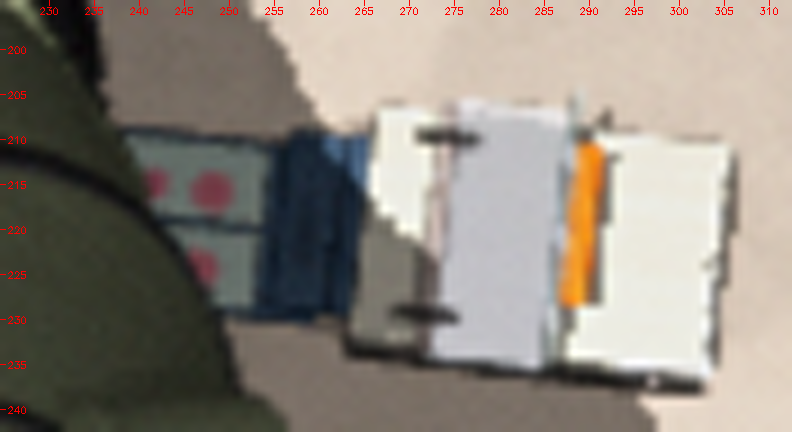

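```bash
python3 -m handwheel '[[-0.2,0,0,0,0,0],[-0.2,0,0,0,0,0]]'; python3 -m handwheel '[[-0.2,0,0,0,0,0],[-0.2,0,0,0,0,0]]'; python3 -m handwheel '[[-0.25,0,0,0,0,0],[-0.25,0,0,0,0,0]]'; python3 -c "
from h import *
a=snap('side','s16.png')['pixels'];crop(a,235,180,95,80,8,'s16c.png',5)"
```

```text
clock: 29.02
position: [0.4859, -0.0289, 0.0257]
tool_rot: [-3.142, -0.0, 1.479]
force: [0.3, -0.3, -0.3]
grip_width: 0.0575
clock: 29.28
position: [0.4852, -0.0392, 0.0257]
tool_rot: [3.141, -0.0, 1.478]
force: [0.9, 1.1, -1.0]
grip_width: 0.0579
clock: 29.52
position: [0.484, -0.0518, 0.0257]
tool_rot: [3.141, -0.0, 1.478]
force: [2.1, 0.3, -1.4]
grip_width: 0.0578
```

View pics/s16c.png

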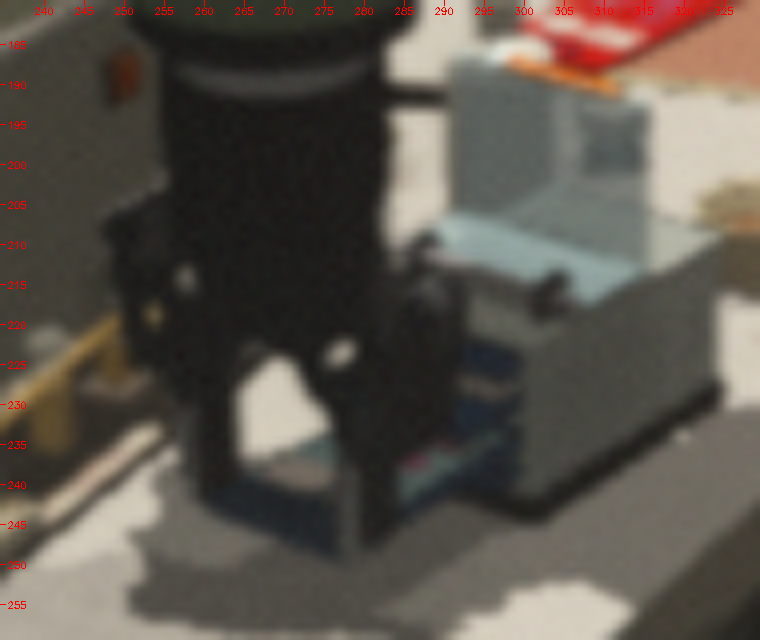

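```bash
python3 -m handwheel '[[-0.3,0,0,0,0,0],[-0.3,0,0,0,0,0],[-0.3,0,0,0,0,0]]'; python3 -m handwheel '[[-0.3,0,0,0,0,0],[-0.3,0,0,0,0,0]]'; python3 -m handwheel '[[-0.2,0,0,0,0,0],[-0.2,0,0,0,0,0]]'; python3 -c "
from h import *
a=snap('side','s17.png')['pixels'];crop(a,235,180,95,80,8,'s17c.png',5)
a=snap('top','t17.png')['pixels'];crop(a,225,195,88,48,9,'t17c.png',5)"
```

```text
clock: 29.95
position: [0.4818, -0.0742, 0.0257]
tool_rot: [3.141, -0.0, 1.478]
force: [3.5, 1.4, -1.4]
grip_width: 0.0577
clock: 30.2
position: [0.4804, -0.0892, 0.0257]
tool_rot: [3.142, -0.0, 1.478]
force: [3.1, 1.2, -0.4]
grip_width: 0.0577
clock: 30.45
position: [0.4794, -0.0989, 0.0257]
tool_rot: [-3.142, -0.0, 1.478]
force: [2.4, 1.1, -0.7]
grip_width: 0.0576
```

View pics/s17c.png

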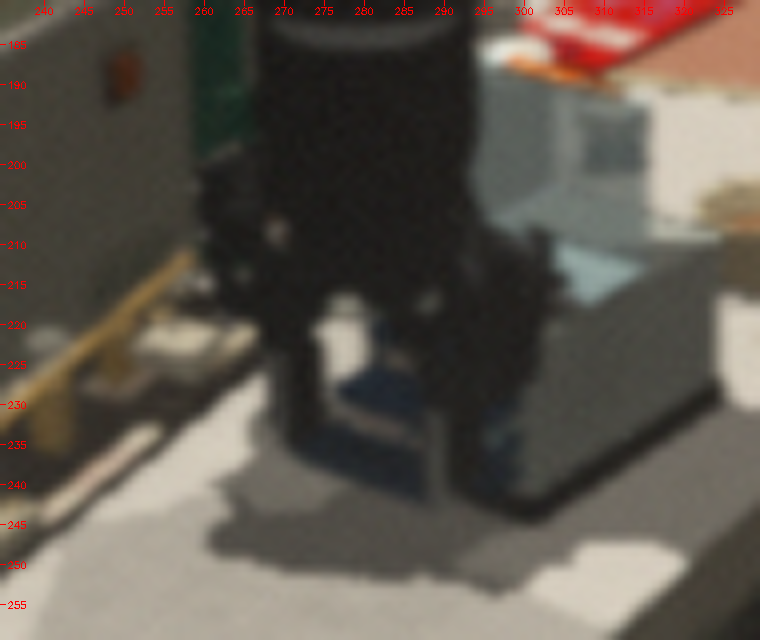

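```bash
python3 -m handwheel '[[0,0,0.04,0,0,0],[0,0,0,0,0,0],[0,0,0,0,0,0],[0,0,0,0,0,0]]' -0.75; python3 -m handwheel '[[0,0,-0.5,0,0,0],[0,0,-0.8,0,0,0],[0.6,0,0,0,0,0],[0.6,0,0,0,0,0],[0.4,0,0,0,0,0]]' -0.75; python3 -m handwheel '[[0,0,0,0,0,0],[0,0,0,0,0,0],[0,0,0.4,0,0,0],[0,0,0.5,0,0,0],[0,0,0.2,0,0,0],[0,0,0,0,0,0]]' 1 40; python3 -c "
from h import *
a=snap('side','s18.png')['pixels'];crop(a,235,180,95,80,8,'s18c.png',5)
a=snap('top','t18.png')['pixels'];crop(a,225,195,88,48,9,'t18c.png',5)"
```

```text
clock: 31.05
position: [0.4794, -0.0985, 0.0247]
tool_rot: [-3.141, -0.0, 1.478]
force: [-0.7, -0.6, 0.6]
grip_width: 0.0749
clock: 31.68
position: [0.483, -0.0572, 0.0569]
tool_rot: [-3.141, -0.0, 1.48]
force: [-0.3, -0.1, 0.4]
grip_width: 0.0748
clock: 32.42
position: [0.4829, -0.0587, 0.0291]
tool_rot: [-3.141, -0.0, 1.478]
force: [-0.2, 0.0, 0.0]
grip_width: 0.0001
```

View pics/s18c.png

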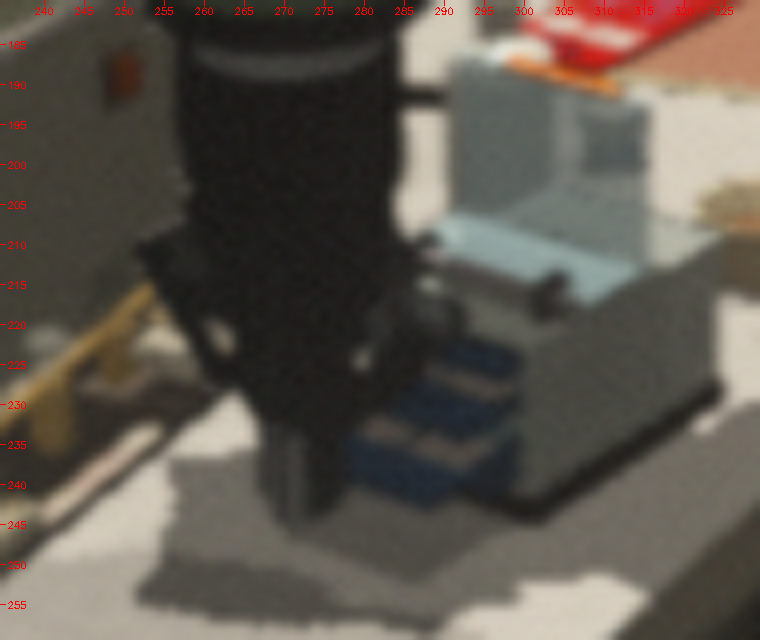

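```bash
python3 -m handwheel '[[-0.4,0,0,0,0,0],[-0.3,0,0,0,0,0],[-0.3,0,0,0,0,0],[-0.2,0,0,0,0,0]]'; python3 -m handwheel '[[-0.2,0,0,0,0,0],[-0.2,0,0,0,0,0],[-0.2,0,0,0,0,0]]'; python3 -m handwheel '[[-0.2,0,0,0,0,0],[-0.2,0,0,0,0,0]]';python3 -m handwheel '[[-0.1,0,0,0,0,0],[-0.1,0,0,0,0,0]]'
```

```text
clock: 33.02
position: [0.4803, -0.0893, 0.0297]
tool_rot: [3.141, -0.0, 1.478]
force: [-1.2, 1.3, 0.9]
grip_width: 0.0003
clock: 33.4
position: [0.479, -0.1038, 0.0297]
tool_rot: [-3.142, -0.0, 1.478]
force: [-0.1, 1.9, 0.1]
grip_width: 0.0001
clock: 33.65
position: [0.478, -0.1138, 0.0297]
tool_rot: [3.142, -0.0, 1.478]
force: [-0.3, 0.4, 0.5]
grip_width: -0.0
clock: 33.9
position: [0.4776, -0.1187, 0.0297]
tool_rot: [-3.142, -0.0, 1.478]
force: [0.0, 1.5, 0.7]
grip_width: -0.0001
```

```bash
python3 -m handwheel '[[-0.08,0,0,0,0,0],[-0.08,0,0,0,0,0]]'; python3 -m handwheel '[[-0.08,0,0,0,0,0]]';python3 -m handwheel '[[-0.06,0,0,0,0,0]]';python3 -m handwheel '[[-0.06,0,0,0,0,0]]'
```

```text
clock: 34.15
position: [0.4772, -0.1226, 0.0297]
tool_rot: [-3.142, -0.0, 1.478]
force: [-0.3, 0.8, 0.1]
grip_width: -0.0001
clock: 34.28
position: [0.4773, -0.1242, 0.0297]
tool_rot: [3.141, -0.001, 1.479]
force: [3.9, 11.8, -1.0]
grip_width: -0.0002
clock: 34.4
position: [0.4778, -0.1244, 0.0298]
tool_rot: [3.14, -0.002, 1.48]
force: [4.4, 17.7, -1.6]
grip_width: -0.0002
clock: 34.52
position: [0.4779, -0.1244, 0.0298]
tool_rot: [3.14, -0.004, 1.481]
force: [4.0, 26.2, -0.3]
grip_width: 0.0
```

```bash
python3 -m handwheel '[[0.4,0,0,0,0,0],[0.8,0,0,0,0,0],[0.3,0,0,0,0,0],[0,0,0.4,0,0,0],[0,0,0.25,0,0,0],[0,0,0,0,0,0]]'; python3 -c "
from h import *
a=snap('side','s19.png')['pixels'];crop(a,235,180,95,80,8,'s19c.png',5)"; python3 -m handwheel '[[-0.3,0,0,0,0,0],[-0.3,0,0,0,0,0],[-0.3,0,0,0,0,0],[-0.2,0,0,0,0,0],[-0.1,0,0,0,0,0]]'
```

```text
clock: 35.28
position: [0.4797, -0.0906, 0.0127]
tool_rot: [-3.14, 0.0, 1.478]
force: [-0.1, 0.4, -0.8]
grip_width: -0.0004
clock: 35.95
position: [0.4774, -0.1205, 0.0134]
tool_rot: [3.142, 0.0, 1.478]
force: [-0.2, 0.0, 0.7]
grip_width: -0.0002
```

View pics/s19c.png

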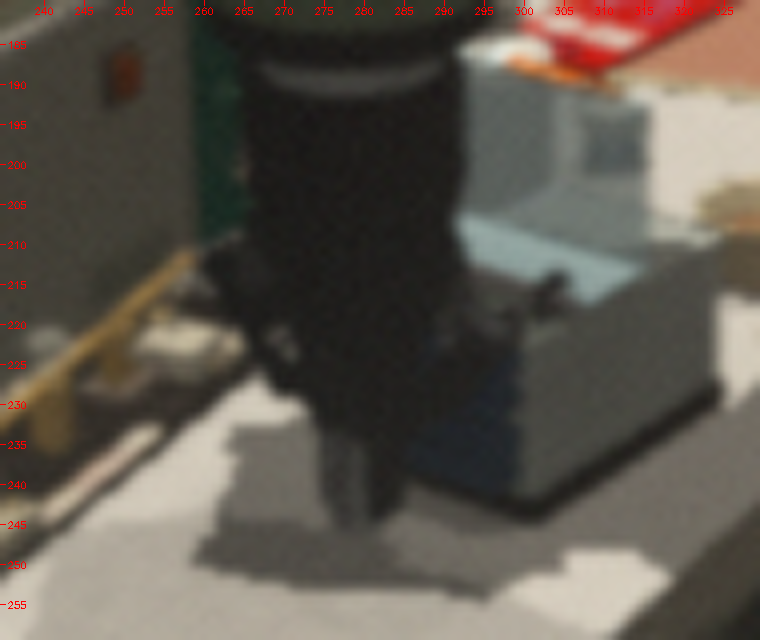

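```bash
python3 -m handwheel '[[-0.08,0,0,0,0,0]]'; python3 -m handwheel '[[-0.08,0,0,0,0,0]]';python3 -m handwheel '[[-0.06,0,0,0,0,0]]';python3 -m handwheel '[[-0.06,0,0,0,0,0]]'; python3 -m handwheel '[[0.4,0,0,0,0,0],[0.8,0,0,0,0,0],[0.8,0,-0.5,0,0,0],[0.5,0,-1,0,0,0],[0.5,0,-1,0,0,0],[0.5,0,-1,0,0,0],[1,0,-1,0,0,0],[1,0,-0.8,0,0,0]]';  python3 -c "
from h import *
a=snap('side','s20.png')['pixels'];crop(a,235,180,95,80,8,'s20c.png',5)
a=snap('top','t20.png')['pixels'];crop(a,225,195,88,48,9,'t20c.png',5)"
```

```text
clock: 36.08
position: [0.4773, -0.1217, 0.0134]
tool_rot: [3.142, -0.001, 1.478]
force: [-0.7, 9.8, 1.5]
grip_width: -0.0002
clock: 36.2
position: [0.4773, -0.1218, 0.0134]
tool_rot: [3.141, -0.003, 1.48]
force: [-2.0, 23.1, 2.8]
grip_width: -0.0001
clock: 36.33
position: [0.4773, -0.1218, 0.0134]
tool_rot: [3.141, -0.004, 1.481]
force: [-1.6, 30.3, 3.9]
grip_width: -0.0001
clock: 36.45
position: [0.4773, -0.1218, 0.0134]
tool_rot: [3.141, -0.006, 1.482]
force: [-2.7, 39.0, 5.7]
grip_width: -0.0001
clock: 37.45
position: [0.4896, 0.0112, 0.1478]
tool_rot: [3.141, -0.0, 1.478]
force: [0.6, 0.4, 0.8]
grip_width: -0.0002
```

View pics/s20c.png

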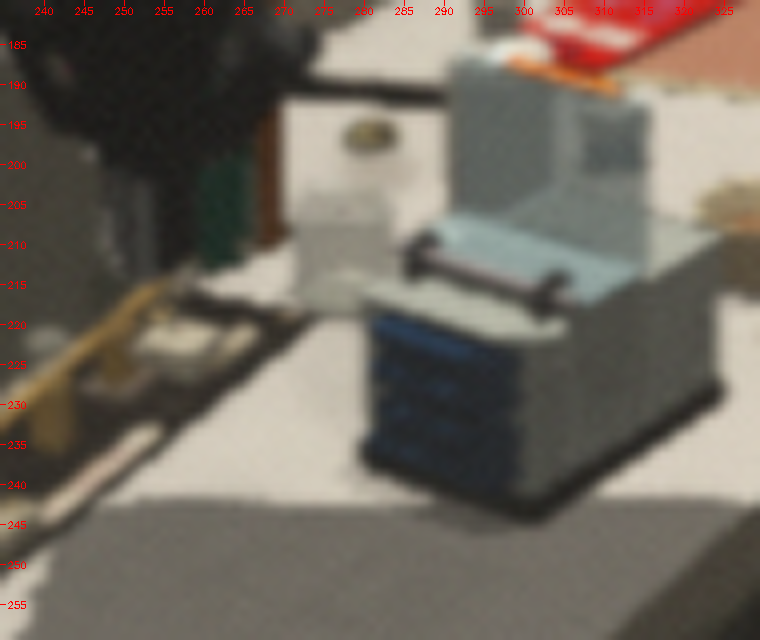

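View pics/t20c.png

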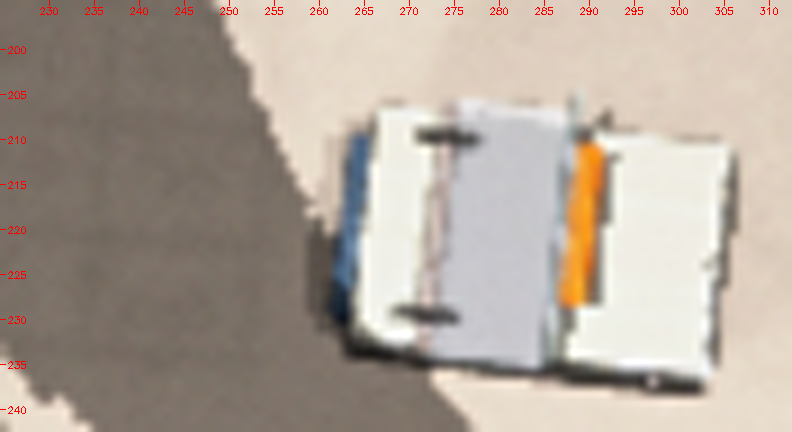

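```bash
python3 -m handwheel '[[-1,0,0.5,0,0,0],[-1,0,0.8,0,0,0],[-1,0,0.8,0,0,0],[-0.88,0,0.9,0,0,0],[0,0,1,0,-0.02,0],[0,0,0,0,-0.02,0],[0,0,0,0,0,0],[0,0,0,0,0,0]]' 1 40
```

```text
clock: 38.55
position: [0.4801, -0.0867, 0.0492]
tool_rot: [-3.139, 0.232, 1.478]
force: [-0.1, -0.9, 0.9]
grip_width: 0.0001
```

```bash
python3 -m handwheel '[[0.14,0,0.53,0,0,0],[0.14,0,0.53,0,0,0],[0.1,0,0.4,0,0,0],[0,0,0,0,0,0]]'; python3 -c "
from h import *
a=snap('side','s21.png')['pixels'];crop(a,235,180,95,80,8,'s21c.png',5)
print(bot.observe()['tool_rot'],bot.observe()['position'])"
```

```text
clock: 39.05
position: [0.4796, -0.086, 0.0103]
tool_rot: [-3.138, 0.233, 1.478]
force: [-0.2, -0.6, 0.3]
grip_width: -0.0002
[-3.13854055  0.233233    1.47814522] [ 0.47991213 -0.08591782  0.0108159 ]
```

View pics/s21c.png

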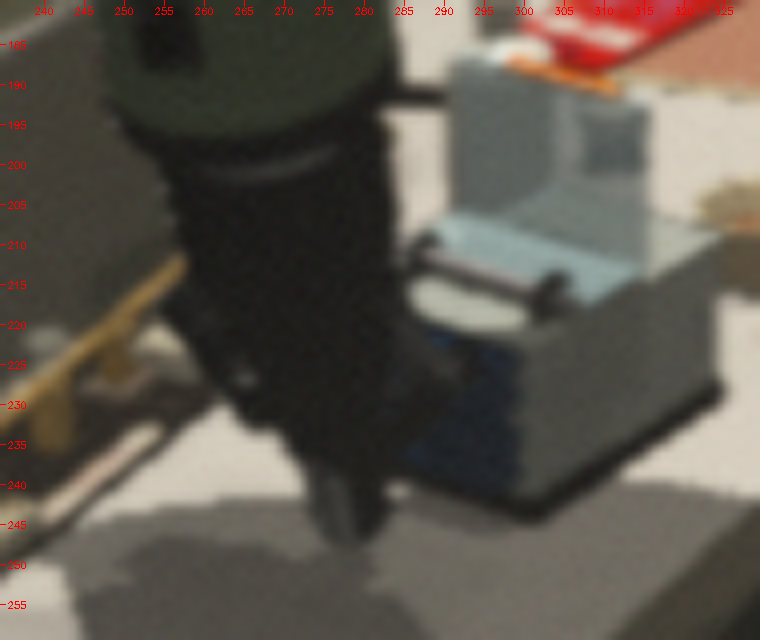

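```bash
python3 -m handwheel '[[-0.22,0,0.052,0,0,0],[-0.22,0,0.052,0,0,0],[-0.22,0,0.052,0,0,0],[-0.22,0,0.052,0,0,0],[-0.22,0,0.052,0,0,0],[-0.16,0,0.038,0,0,0]]'; python3 -m handwheel '[[-0.08,0,0.019,0,0,0]]';python3 -m handwheel '[[-0.06,0,0.014,0,0,0]]';python3 -m handwheel '[[-0.06,0,0.014,0,0,0]]'
```

```text
clock: 39.85
position: [0.4772, -0.1185, 0.0113]
tool_rot: [-3.14, 0.233, 1.478]
force: [0.5, -0.2, -0.2]
grip_width: 0.0002
clock: 39.98
position: [0.477, -0.1204, 0.0113]
tool_rot: [-3.14, 0.233, 1.478]
force: [-0.8, 0.3, 0.1]
grip_width: -0.0005
clock: 40.1
position: [0.4769, -0.1217, 0.0113]
tool_rot: [-3.14, 0.233, 1.478]
force: [-1.1, -0.7, -0.7]
grip_width: -0.0001
clock: 40.22
position: [0.4767, -0.1232, 0.0113]
tool_rot: [-3.14, 0.233, 1.478]
force: [-0.4, 0.1, -0.4]
grip_width: -0.0001
```

```bash
python3 -m handwheel '[[-0.05,0,0.012,0,0,0]]';python3 -m handwheel '[[-0.05,0,0.012,0,0,0]]';python3 -m handwheel '[[-0.05,0,0.012,0,0,0]]'
```

```text
clock: 40.35
position: [0.4767, -0.1245, 0.0113]
tool_rot: [-3.14, 0.233, 1.478]
force: [0.1, -0.6, 0.7]
grip_width: -0.0001
clock: 40.48
position: [0.4766, -0.1256, 0.0113]
tool_rot: [-3.14, 0.233, 1.478]
force: [-0.7, 6.3, 0.6]
grip_width: -0.0
clock: 40.6
position: [0.4766, -0.1257, 0.0112]
tool_rot: [-3.14, 0.231, 1.479]
force: [-2.6, 12.0, 4.0]
grip_width: 0.0
```

```bash
python3 -m handwheel '[[0.39,0,-0.09,0,0,0],[-0.07,0,-0.29,0,0,0],[-0.07,0,-0.29,0,0,0],[-0.25,0,0.06,0,0,0],[-0.05,0,0.012,0,0,0],[-0.05,0,0.012,0,0,0]]'; python3 -m handwheel '[[-0.05,0,0.012,0,0,0]]';python3 -m handwheel '[[-0.05,0,0.012,0,0,0]]'
```

```text
clock: 41.35
position: [0.4769, -0.1255, 0.0261]
tool_rot: [-3.14, 0.232, 1.478]
force: [0.1, 10.1, 5.9]
grip_width: -0.0001
clock: 41.48
position: [0.4771, -0.1258, 0.0261]
tool_rot: [-3.141, 0.231, 1.479]
force: [-0.2, 15.7, 8.1]
grip_width: 0.0002
clock: 41.6
position: [0.4774, -0.126, 0.026]
tool_rot: [-3.142, 0.229, 1.48]
force: [1.5, 21.7, 10.3]
grip_width: 0.0001
```

Shelf 2 meets its stop at the same plane. Shelf 3 next, the same way.

```bash
python3 -m handwheel '[[0.39,0,-0.09,0,0,0],[-0.07,0,-0.29,0,0,0],[-0.07,0,-0.29,0,0,0],[-0.25,0,0.06,0,0,0],[-0.05,0,0.012,0,0,0]]'; python3 -m handwheel '[[-0.05,0,0.012,0,0,0]]';python3 -m handwheel '[[-0.05,0,0.012,0,0,0]]'
```

```text
clock: 42.22
position: [0.4773, -0.1258, 0.0413]
tool_rot: [3.142, 0.231, 1.478]
force: [-0.6, 15.1, 8.9]
grip_width: 0.0001
clock: 42.35
position: [0.4775, -0.1259, 0.0412]
tool_rot: [3.141, 0.23, 1.479]
force: [-0.4, 20.8, 13.1]
grip_width: -0.0003
clock: 42.48
position: [0.4777, -0.1262, 0.0412]
tool_rot: [3.141, 0.229, 1.48]
force: [-0.5, 26.5, 14.1]
grip_width: 0.0002
```

```bash
python3 -m handwheel '[[0.6,0,-0.2,0,0,0],[0.8,0,-0.4,0,0,0],[0,0,-1,0,0.019,0],[0,0,-1,0,0.018,0],[0,0,-1,0,0,0],[0,0,-1,0,0,0],[0,0,-1,0,0,0],[0,0,0,0,0,0]]'
python3 - <<'E'
from h import *
t=snap('top','t22.png'); s=snap('side','s22.png')
crop(t['pixels'],225,185,90,58,8.5,'t22c.png',5);crop(s['pixels'],235,170,95,80,8,'s22c.png',5)
def rk(X,c=(.4722,-.2005),th=-.0925):
    d=X[:2]-np.array(c); return np.array([np.cos(th)*d[0]+np.sin(th)*d[1],-np.sin(th)*d[0]+np.cos(th)*d[1],X[2]/1])*1000
for uv,z in (((287,228.5),.138),((290,228.5),.138),((289,210.5),.138),((292.3,211),.138),((288.2,206),.141),((285.5,234),.1)):
    print(uv,onz(t,uv,z).round(4),rk(onz(t,uv,z)).round(1))
E
```

```text
clock: 43.48
position: [0.4815, -0.0825, 0.1732]
tool_rot: [3.141, 0.001, 1.478]
force: [-0.0, -0.5, -0.4]
grip_width: 0.0003
(287, 228.5) [ 0.4464 -0.2051  0.138 ] [-25.3  -7.  138. ]
(290, 228.5) [ 0.4464 -0.2133  0.138 ] [-24.5 -15.1 138. ]
(289, 210.5) [ 0.4958 -0.2105  0.138 ] [ 24.4  -7.8 138. ]
(292.3, 211) [ 0.4945 -0.2195  0.138 ] [ 23.9 -16.9 138. ]
(288.2, 206) [ 0.5078 -0.2082  0.141 ] [ 36.2  -4.4 141. ]
(285.5, 234) [ 0.4337 -0.202   0.1   ] [-38.2  -5.1 100. ]
```

View pics/t22c.png

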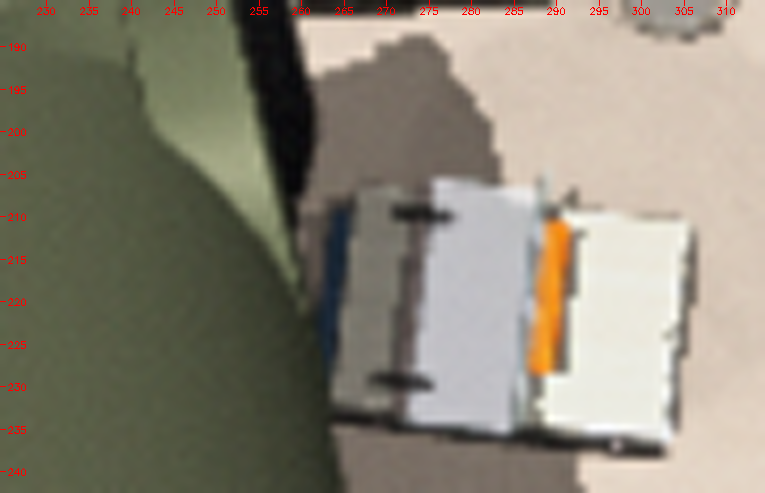

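View pics/s22c.png

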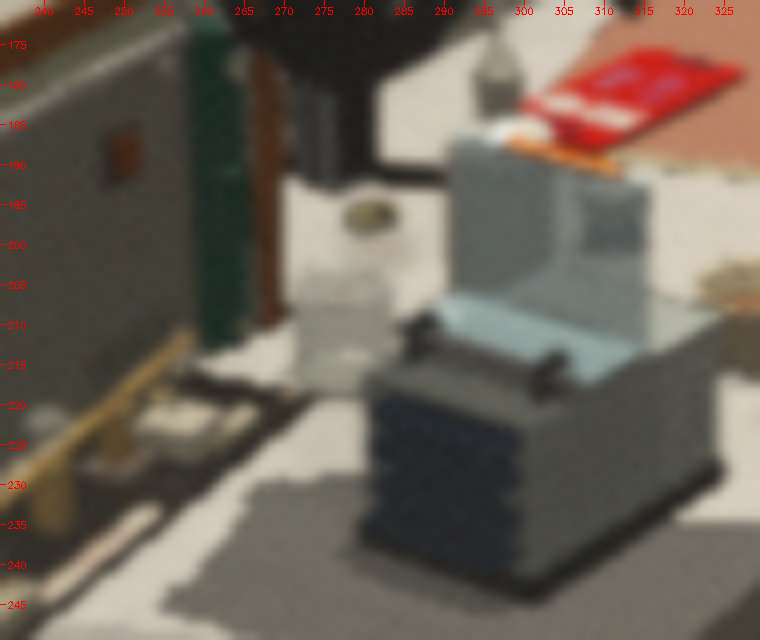

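```bash
python3 -m handwheel '[[-0.4,0,-1,0,0,0],[-1,0,0,0,0,0],[-1,0,0,0,0,0],[-1,0,0,0,0,0],[-1,0,0,0,0,0],[-1,0,0,0,0,0],[-1,0,0,0,0,0],[0,0,0,0,0,0]]'
python3 - <<'E'
from h import *
t=snap('top','t23.png'); s=snap('side','s23.png')
crop(s['pixels'],235,150,95,100,7,'s23c.png',5)
E
```

```text
clock: 44.58
position: [0.4652, -0.2435, 0.1956]
tool_rot: [-3.138, 0.0, 1.475]
force: [-0.6, 0.3, -0.4]
grip_width: 0.0
```

View pics/s23c.png

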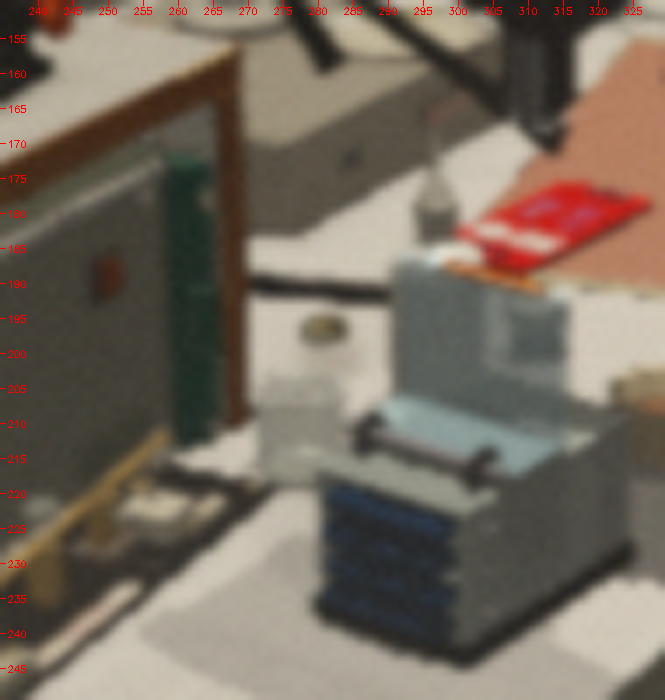

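```bash
python3 -m handwheel '[[0,0,0.8,0,0,0],[0,0,0.9,0,0,0],[0,0,0.7,0,0,0],[0,0,0.35,0,0,0],[0,0,0,0,0,0]]'; python3 -m handwheel '[[0.3,0,0,0,0,0],[0.3,0,0,0,0,0],[0.3,0,0,0,0,0],[0.3,0,0,0,0,0]]'
python3 - <<'E'
from h import *
t=snap('top','t24.png'); s=snap('side','s24.png')
crop(s['pixels'],235,150,95,100,7,'s24c.png',5)
E
```

```text
clock: 45.3
position: [0.4658, -0.242, 0.1277]
tool_rot: [-3.139, 0.0, 1.478]
force: [0.5, -0.4, 0.4]
grip_width: 0.0
clock: 45.8
position: [0.4688, -0.2119, 0.1282]
tool_rot: [-3.14, 0.001, 1.478]
force: [-0.2, -0.4, 0.4]
grip_width: 0.0002
```

View pics/s24c.png

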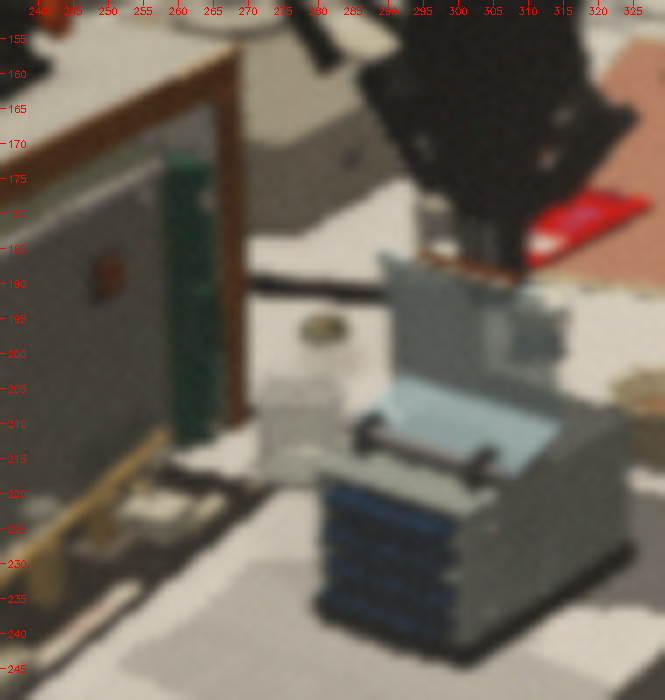

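The flap is turning forward on the finger. I'll keep going.

```bash
python3 -m handwheel '[[0.35,0,0,0,0,0],[0.35,0,0,0,0,0],[0.35,0,0,0,0,0]]'; python3 -m handwheel '[[0.35,0,0,0,0,0],[0.35,0,0,0,0,0]]'
python3 - <<'E'
from h import *
t=snap('top','t25.png'); s=snap('side','s25.png')
crop(s['pixels'],235,150,95,100,7,'s25c.png',5)
E
```

```text
clock: 46.28
position: [0.4712, -0.1857, 0.128]
tool_rot: [-3.14, 0.001, 1.478]
force: [0.0, -0.1, 1.6]
grip_width: -0.0003
clock: 46.52
position: [0.4728, -0.1682, 0.128]
tool_rot: [-3.14, 0.001, 1.478]
force: [-0.9, 0.9, -0.2]
grip_width: 0.0
```

View pics/s25c.png

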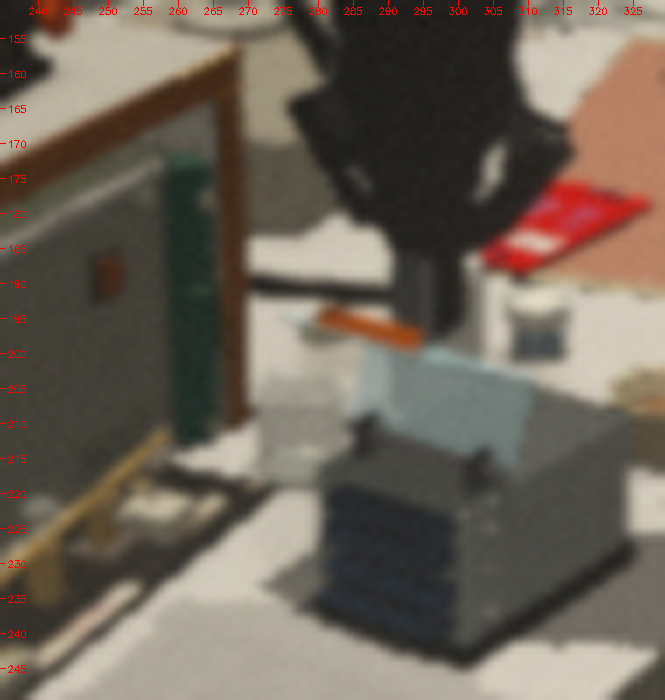

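```bash
python3 -m handwheel '[[0.35,0,0,0,0,0],[0.35,0,0,0,0,0],[0.3,0,0,0,0,0],[0,0,0,0,0,0],[0,0,0,0,0,0]]'
python3 - <<'E'
from h import *
t=snap('top','t26.png'); s=snap('side','s26.png')
crop(s['pixels'],235,150,95,100,7,'s26c.png',5)
E
```

```text
clock: 47.25
position: [0.475, -0.1442, 0.1279]
tool_rot: [-3.14, 0.001, 1.477]
force: [0.3, -0.5, -1.2]
grip_width: 0.0005
```

View pics/s26c.png

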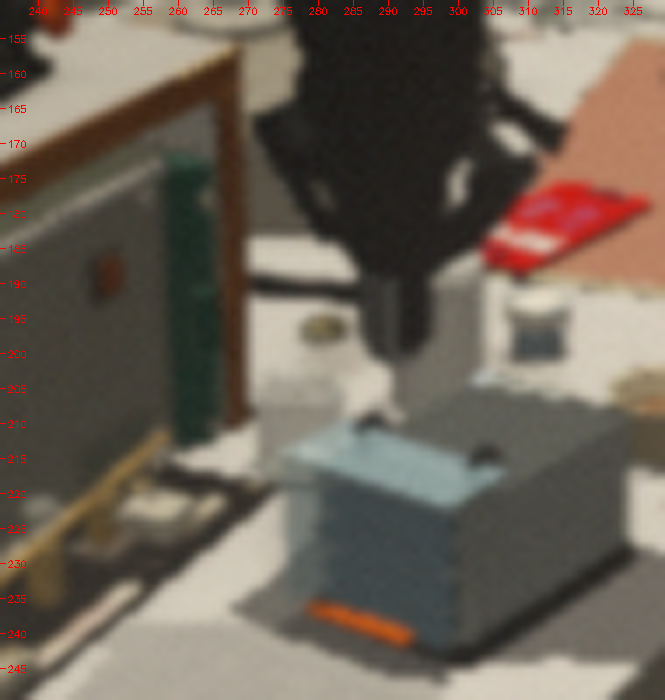

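```bash
python3 -m handwheel '[[0,0,-1,0,0,0],[0,0,-1,0,0,0],[0,0,-1,0,0,0],[-1,0,-1,0,0,0],[-1,0,0,0,0,0],[-1,0,0,0,0,0],[-1,0,0,0,0,0],[-1,0,0,0,0,0]]'; python3 -m handwheel '[[-1,0,0,0,0,0],[-1,0,0,0,0,0],[-1,0,0,0,0,0],[0,0,0,0,0,0]]';python3 - <<'E'
from h import *
t=snap('top','t27.png'); s=snap('side','s27.png')
a=cv2.resize(s['pixels'][165:315,165:350],None,fx=4,fy=4,interpolation=cv2.INTER_CUBIC); cv2.imwrite('pics/s27c.png',a)
crop(t['pixels'],130,165,225,85,3.5,'t27c.png',10)
def W(X,v=(.4722,-.2005,-.0925)):
    c,q=np.cos(v[2]),np.sin(v[2]);X=np.array(X)/1000
    return [v[0]+c*X[0]-q*X[1],v[1]+q*X[0]+c*X[1],X[2]]
for d in bot.trace(s,'flap_lip')[:2]: print(d['score'],d['point'])
for y in(75,80,84): print(y,proj(s,W((0,y,18))).round(1),proj(s,W((-25,y,18))).round(1),proj(s,W((25,y,18))).round(1), proj(t,W((25,y,18))).round(1), proj(t,W((-25,y,18))).round(1))
E
```

```text
clock: 48.35
position: [0.4633, -0.2696, 0.228]
tool_rot: [-3.14, 0.001, 1.477]
force: [0.2, -0.8, -0.0]
grip_width: -0.0001
clock: 48.85
position: [0.4557, -0.345, 0.2277]
tool_rot: [-3.139, 0.001, 1.475]
force: [-0.0, 0.1, 0.1]
grip_width: 0.0001
0.87 [286.6, 229.7]
0.54 [301.7, 220.2]
75 [286.2 238.6] [293.3 241.1] [279.2 236.2] [260.6 212.3] [258.9 228.7]
80 [285.1 239.3] [292.3 241.8] [278.1 236.8] [259.  212.1] [257.2 228.5]
84 [284.3 239.8] [291.4 242.3] [277.3 237.4] [257.6 212. ] [255.9 228.4]
```

View pics/s27c.png

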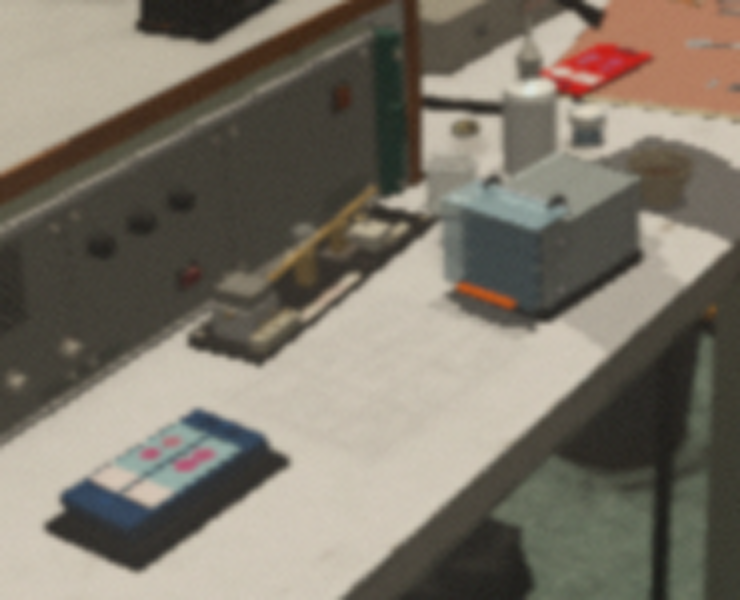

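View pics/t27c.png

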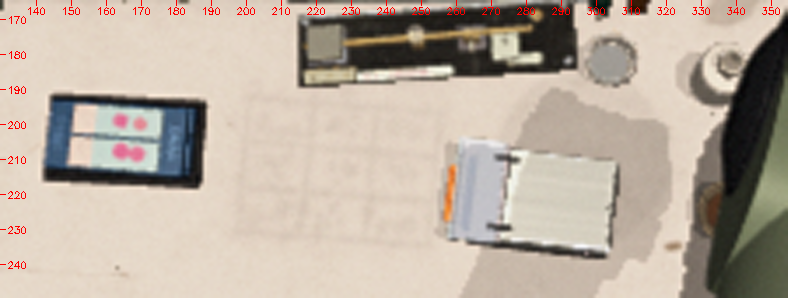

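```bash
python3 -c "
from workcell import bot
print(bot.job_done())"
```

```text
the job is handed in; nothing more can be done
None
```

The rack is full, all four carriers are pushed home, the dust flap is shut, and the job was handed in at about 49 s of the 210 s allowed.

- **Filling:** shelves 2 and 4 were empty. I slid the top two carriers sideways off the stack without lifting them. carrier_1 went to shelf 4 and carrier_2 to shelf 2.
- **Pushing home:** I felt a hard stop on all four shelves, at matching positions to within about 1 mm. This includes the carriers already on shelves 1 and 3, which had stood out. Shelf 1's seems to have been knocked inward partway through the run.
- **Flap:** I pulled it over from behind and it fell shut. In the last top view the orange lip lies where the shut position predicts.
- **Left alone:** the last pictures show carrier_3 and carrier_4 still in place on their base. Beaker, bottle and mortar show no sign of having moved. The red look-alike was never approached.

**Disagreements:**
- **Shelf 1 push:** my first push there stopped 2.5 mm early with a wrist force of about 39 N. I took this to be the upper finger meeting the carrier above, though I could not rule out the gripper body touching the rack. A second push with the gripper tilted reached the stop.
- **Cameras:** the side and top calibrations differed by up to about 8 mm for the rack. I relied on the top view and the contact readings.

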